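Stand the sign posts up and scan them in

ROBOT

A 6-joint arm with a two-finger parallel gripper is mounted at the origin on a cart in front of the work surface, level with it; the furniture and walls round the work are solid. World frame = base frame: x ahead of the robot, y to its left, z up, the work surface at z = 0. Lengths are in m, angles in degrees, forces in N, time in s.
With the tool pointing down it reaches from about 0.25 to 0.725 m from the base axis. Payload 9.7 kg.
Tool frame: the origin (TCP) lies at the very end of the fingers, on their centre line; the grasp point (between the pads) lies grasp_offset behind it (grasp_offset is the distance from the TCP to the grasp point, in m); z points along the fingers, y is the line along which they close (so a half turn about z gives the same grasp; the last joint's range is limited). The gripper opens to 85 mm and grips with 20 to 120 N. Pads are 22 mm wide; open, the fingers measure 114 mm over their backs; the gripper's body (76 mm by 85 mm) begins 54 mm behind the grasp point. The pads swing forward as they close: fully open they stand 13 mm farther back than shut.
Start: joints at [-70.302, 4.979, 10.078, 95.1, 0, 90], TCP at [0.185, -0.518, 0.231] pointing down, gripper open.
Joint ranges: [-179.16, 179.16], [-48.56, 103.87], [-65.8, 70.77], [-126.05, 130.52], [-82.76, 87.17], [-180, 180]. Speed limits (degrees/s): [127.2, 127.2, 147.25, 180, 180, 180].

INTERFACE

Orientations are given as [roll, pitch, yaw] about the fixed x, y, z axes, in that order (R = Rz(yaw) Ry(pitch) Rx(roll)).
In Python, from workcell import get_obs, camera, calibration, job_done, recognise, cut_out, mark_of, grasp_offset gives the robot as it stands.
- The arm moves only by the tool servo_tool, never from a script. Its argument "moves" is a list of rows, each a list of 3 entries, a list of its own where there are three numbers: the turn, a rotation vector about the tool's x, y, z in degrees, then the shift along the tool's x, y, z in m, then the opening in per cent of the stroke, from 0 (shut) to 100 (fully open). In form: [[[ax, ay, az], [x, y, z], claw], ...]. A call has 1 to 12 rows; each row shifts and turns the commanded pose from where the row before left it, along the tool's axes as they then stand; what a row does not reach is not made up. A row lasts 1/10 s, in which the tool goes at most 50 mm and 8.59 degrees, less where a joint would pass 70% of its speed; a pose out of reach is approached as far as the arm can. A call is refused whole if a number of a shift passes 0.05 or a number of a turn 8.59, either way. A call with a gripper value outside its range is refused whole. The fingers move at their own pace and stop on an object; "force" is the grip in N (left out, the last holds). Time passes only in rows, so rows that do not move let the fingers close. It gives the time, the measured TCP pose, the force, the opening and the grip force at its end, in the units of the state.
- get_obs(): the state, without advancing time (a new reading comes with each control period).
- camera(name): name is "scene" or "top"; returns (picture, depth): 400x640x3 uint8, red, green, blue; 400x640 float32, m along the optical axis (not along the pixel's ray), 0 where there is no reading.
- calibration(name): a dict with "camera_matrix" (3x3 intrinsics, pixels), "R" (3x3) and "t" (3): a world point X has camera coordinates R X + t. Camera axes: x right, y down, z forward; pixel columns grow to the right and rows downward; lengths in m; the calibration is good to about 2 mm. A picture is of the moment at which its call begins. calibration takes no time and is no camera call.
- job_done(): hands the job in; it is judged then, once.
Trained networks look in the newest picture that a camera, given by its name, has taken for a name from the list of things; names that differ only in an ending like _2 or _b are one class to them, and where a whole thing is asked for, a point or a joint stands for the part that bears it (a point fixed in the world has none). Each returns a list of dicts, best first, with "score" (0 to 1); they miss things now and then, are a little off and sometimes report something else, mostly with a low value. They report only what shows in the picture. A call takes as long as a camera call. They do not tell look-alikes from the thing itself.
- recognise(name, camera): "xyz" ([x, y, z] in m, in the coordinates of the camera as it stood for that picture, good to about 4 mm: the middle of the surface that is visible of it).
- cut_out(name, camera): "mask" (400x640 bool, what is visible of it).
- mark_of(name, camera): "xyz" ([x, y, z] in m, in the coordinates of the camera as it stood for that picture, good to about 4 mm: a listed point, or the origin of a listed thing).
The state is a dict: "time": time; "q": joint angles; "qd": joint speeds; "joint_efforts": joint torques, N m; "ee_pos": TCP position; "tcp_rot": TCP orientation; "wrist_force": force on the tool from outside, world axes, zero at the start; "torque": the same for the moment, N m; "opening": finger opening in m; "grasp_force": force on a finger pad.
Only numpy, scipy, OpenCV 4.12 (cv2) and the standard library are available. Lean on these libraries where they do the work, as an engineer would, in place of code of your own. Each camera call takes 0.05 s, during which the arm holds its last target. There are 200 camera calls.

TASK

Tilt every sign post that lies on the table up onto its foot, pivoting it on the edge of its foot plate instead of lifting it off the table. When all stand upright, take the hand scanner and scan the label of each post in the order red, yellow, blue cap (skip a colour that is missing): point the window squarely at the middle of the label from 5 to 10 cm away and hold it still there for a good two seconds. Then lay the scanner back along the middle of its charging pad, leaving the posts standing and the tape roll and cutters where they are.

Things in the scene. Friction and masses are not known exactly. Their poses are not given: they have to be found in the camera images.
- red_post_center (a point): middle of the red-capped sign post and of its label. Square aluminium tube 24 mm wide, 130 mm tall with its 64 x 64 x 8 mm steel foot plate and its flush 10 mm coloured cap. White label with black bars, 28 mm square, 30 mm high, round all four faces at mid-height. z runs from foot to head (up when standing), x and y square to the faces. Bare tube to grip 82 to 120 mm from the underside. May be absent.
- red_post_foot (a point): centre of the underside of the red-capped post's foot plate, 65 mm below its centre along z, same axes. 0.25 to 0.4 kg, centre of mass 27 mm above this point: it settles onto its foot by itself once within 40 degrees of upright. It starts lying on the foot plate's -x edge and on its cap, head towards the robot; free table lies ahead of it for the foot to turn over onto. May be absent.
- yellow_post_center (a point): middle of the yellow-capped sign post and of its label. Square aluminium tube 24 mm wide, 130 mm tall with its 64 x 64 x 8 mm steel foot plate and its flush 10 mm coloured cap. White label with black bars, 28 mm square, 30 mm high, round all four faces at mid-height. z runs from foot to head (up when standing), x and y square to the faces. Bare tube to grip 82 to 120 mm from the underside. May be absent.
- yellow_post_foot (a point): centre of the underside of the yellow-capped post's foot plate, 65 mm below its centre along z, same axes. 0.25 to 0.4 kg, centre of mass 27 mm above this point: it settles onto its foot by itself once within 40 degrees of upright. It starts lying on the foot plate's -x edge and on its cap, head towards the robot; free table lies ahead of it for the foot to turn over onto. May be absent.
- blue_post_center (a point): middle of the blue-capped sign post and of its label. Square aluminium tube 24 mm wide, 130 mm tall with its 64 x 64 x 8 mm steel foot plate and its flush 10 mm coloured cap. White label with black bars, 28 mm square, 30 mm high, round all four faces at mid-height. z runs from foot to head (up when standing), x and y square to the faces. Bare tube to grip 82 to 120 mm from the underside. May be absent.
- blue_post_foot (a point): centre of the underside of the blue-capped post's foot plate, 65 mm below its centre along z, same axes. 0.25 to 0.4 kg, centre of mass 27 mm above this point: it settles onto its foot by itself once within 40 degrees of upright. It starts lying on the foot plate's -x edge and on its cap, head towards the robot; free table lies ahead of it for the foot to turn over onto. May be absent.
- scanner_center (a point): centre of the hand scanner, a straight square wand 150 mm long and 26 mm wide and high (0.12 kg), grey, black rubber grip about its middle, yellow nose; it reads along its own +x axis, out of the red window at the nose, 75 mm from this point. Starts lying on its charging pad.
- pad_top (a point): centre of the top of the fixed black charging pad, 180 mm along its x axis, 80 mm along y, 6 mm thick, with two orange lines along x; a scanner lying on it has its centre 13 mm above this point.
- masking_tape: roll of masking tape lying flat, 96 mm wide, 24 mm high; origin at the centre of its underside. A bystander.
- side_cutters: red-handled side cutters, 130 mm long, 12 mm high; lying in front; origin at the underside of the middle. A bystander.
There are look-alikes about, which are no part of the job. There is more than one size of the part that bears scanner_center; the job needs the larger.

How it is judged:
By the outcome, as a careful person would: the job done as asked, in the order asked, and still so for the second after the job is handed in, with the robot touching nothing.
Of red_post, yellow_post, blue_post only 2 to 3 are there at a start; the rules pass over those that are not, and their reading is None.
At some moment in a run one of scanner may be knocked a few centimetres aside while the robot is not near it.
Once in a run the grip may slacken for a moment while it holds something.
It also fails if it takes over 210 s, if anything falls off the work surface, if the arm or the gripper's body presses on something with over 40 N, if the wrist force passes 120 N, or if a joint passes its speed limit or range.

## Working session

There is one attempt and no reset: what is moved stays moved. The work goes in short steps, Python scripts to look and compute and a tool call to move; the robot and the scene stay as the last step left them, time stands still between calls to the robot, and variables do not carry over. Pictures are saved under pics/ and viewed, at most 14 in all, crops included, and the job is handed in when it is done.

Besides the shell and the picture viewer there is one more tool, called in YAML: its name, and indented under it one key for each argument. servo_tool: Moves the arm, as the interface text tells. Its arguments: {"type":"object","properties":{"moves":{"type":"array"},"force":{"type":"number"}},"required":["moves"]}

```bash
ls; mkdir -p pics; python3 - <<'E'
from workcell import *
import cv2,numpy as np
print(get_obs(), grasp_offset)
for c in("scene","top"):
    p,d=camera(c); cv2.imwrite(f"pics/{c}0.png",cv2.cvtColor(p,cv2.COLOR_RGB2BGR)); np.save(f"pics/{c}0d.npy",d)
    k=calibration(c); print(c,k)
    R,t=np.array(k["R"]),np.array(k["t"])
    for n in "red_post_center red_post_foot yellow_post_center yellow_post_foot blue_post_center blue_post_foot scanner_center pad_top masking_tape side_cutters".split():
        for r in mark_of(n,c)[:3]: print(n,round(r["score"],2),np.round(R.T@(np.array(r["xyz"])-t),3))
E
```

```text
pics
{'time': 0.0, 'q': array([-7.03014048e+01,  5.01040979e+00,  1.00332671e+01,  9.50995199e+01,
        7.88578289e-04,  9.00004595e+01]), 'qd': array([ 0.0165309 , -0.02818365,  0.05901172, -0.07917026,  0.05874933,
        0.00158002]), 'joint_efforts': array([ 5.10218451e-03, -5.20384097e+01,  4.64812768e+01,  1.59071916e-02,
        3.06174170e-04,  1.65255568e-05]), 'ee_pos': array([ 0.18531344, -0.51758872,  0.23057906]), 'tcp_rot': array([-1.79923337e+02, -7.87962719e-04,  1.96981346e+01]), 'wrist_force': array([-0.68182437, -0.45554034, -0.21865133]), 'torque': array([-2.75558557e-02, -5.49682839e-02,  7.78658252e-05]), 'grasp_force': 0.0, 'opening': 0.08512270182016882} 0.0187
scene {'camera_matrix': array([[483.40239038,   0.        , 318.06862647],
       [  0.        , 483.40239038, 196.50112535],
       [  0.        ,   0.        ,   1.        ]]), 'R': array([[-0.83452704, -0.55083027,  0.0122735 ],
       [-0.27225629,  0.3929065 , -0.87835129],
       [ 0.47900014, -0.73634944, -0.47785811]]), 't': array([0.4058593 , 0.19894042, 0.80532637])}
yellow_post_center 0.8
[... 390 characters left out ...]
7,   0.        , 319.62927667],
       [  0.        , 438.48123027, 204.40879373],
       [  0.        ,   0.        ,   1.        ]]), 'R': array([[ 2.94259779e-02, -9.99566882e-01, -4.01051423e-04],
       [-9.85560187e-01, -2.89467010e-02, -1.66832869e-01],
       [ 1.66749001e-01,  5.30448063e-03, -9.85985108e-01]]), 't': array([-0.0824539 ,  0.49478174,  0.90503791])}
yellow_post_center 0.69 [ 0.486 -0.116  0.019]
blue_post_center 0.78 [ 0.512 -0.022  0.025]
blue_post_foot 0.62 [ 0.57  -0.014  0.031]
scanner_center 0.9 [0.649 0.172 0.018]
scanner_center 0.7 [0.495 0.091 0.01 ]
pad_top 0.58 [0.655 0.172 0.007]
masking_tape 0.67 [0.354 0.128 0.002]
side_cutters 0.92 [ 0.353 -0.142 -0.003]
```

View pics/scene0.png

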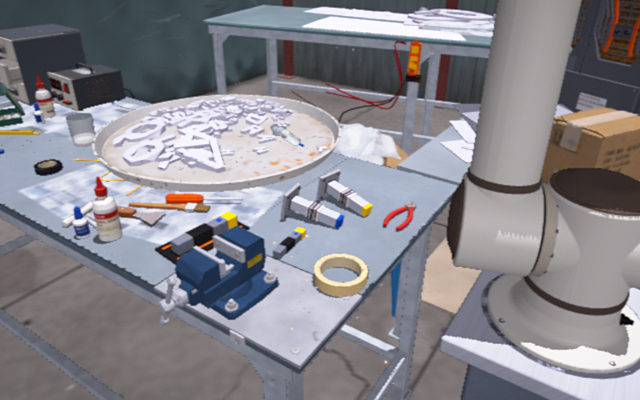

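View pics/top0.png

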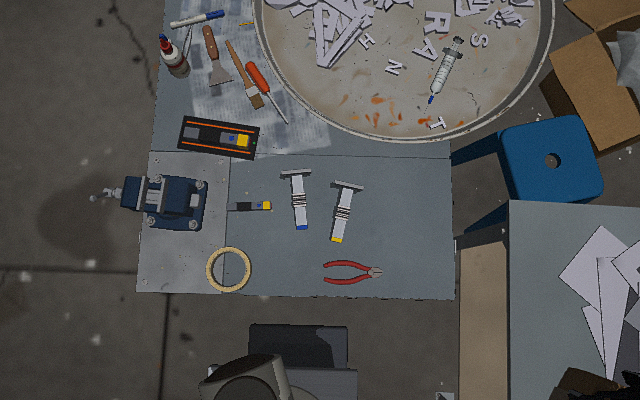

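Top view: the large scanner is on its pad at (218,138). The smaller look-alike lies at (250,206), off the pad. The blue post is at (300,200) and the yellow at (345,212); there is no red post. Next I measure precisely and check the scanners in a crop.

```bash
cat > h.py <<'E'
from workcell import *
import cv2,numpy as np
def cam(c):
    p,d=camera(c); k=calibration(c); return p,d,np.array(k["camera_matrix"]),np.array(k["R"]),np.array(k["t"])
def cloud(d,K,R,t):
    v,u=np.mgrid[:d.shape[0],:d.shape[1]]
    P=np.stack([(u-K[0,2])/K[0,0]*d,(v-K[1,2])/K[1,1]*d,d],-1)
    W=(P-t)@R; W[d<=0]=np.nan; return W
def marks(n,c,R,t): return [(round(r["score"],2),np.round(R.T@(np.array(r["xyz"])-t),4)) for r in mark_of(n,c)[:3]]
def obs():
    o=get_obs(); return {k:np.round(o[k],3) for k in("time","q","ee_pos","tcp_rot","wrist_force","opening","grasp_force")}
E
python3 - <<'E'
from h import *
for c in("top","scene"):
    p,d,K,R,t=cam(c); W=cloud(d,K,R,t)
    hsv=cv2.cvtColor(p,cv2.COLOR_RGB2HSV)
    if c=="top":
        im=cv2.resize(cv2.cvtColor(p[95:275,120:400],cv2.COLOR_RGB2BGR),None,fx=2.8,fy=2.8,interpolation=cv2.INTER_CUBIC); cv2.imwrite("pics/crop1.png",im)
    for n in("yellow_post_center","blue_post_center","scanner_center","masking_tape"):
        for r in cut_out(n,c)[:3]:
            m=r["mask"]; P=W[m]; P=P[~np.isnan(P[:,0])]; P=P[P[:,2]>0.006]
            (x,y),(w,h),a=cv2.minAreaRect(P[:,:2].astype(np.float32))
            u,s,vt=np.linalg.svd(P[:,:2]-P[:,:2].mean(0),full_matrices=False)
            print(c,n,round(r["score"],2),m.sum(),"rect",np.round([x,y,w,h,a],3),"pca",np.round(vt[0],3),"mean",P.mean(0).round(3),"z5/95",np.percentile(P[:,2],[5,50,95]).round(3))
    print("table z",[np.round(np.nanmedian(W[v-4:v+4,u-4:u+4],axis=(0,1)),4) for u,v in(((270,250),(400,200)) if c=="top" else ((380,250),(330,240)))])
    for name,lo,hi,box in(("ycap",(22,150,120),(32,255,255),(0.3,0.6,-.3,0.05)),("bcap",(105,150,100),(125,255,255),(0.3,0.6,-.1,.06)),("nose",(22,150,120),(32,255,255),(0.55,0.75,.1,.25)),("snose",(22,150,120),(32,255,255),(0.4,0.55,.06,.15))):
        m=cv2.inRange(hsv,lo,hi)>0; m&=(W[...,0]>box[0])&(W[...,0]<box[1])&(W[...,1]>box[2])&(W[...,1]<box[3])&(W[...,2]>0)&(W[...,2]<.06)
        print(c,name,m.sum(),np.round(W[m].mean(0),4),np.round(W[m][:,2].max(),3))
E
```

```text
top yellow_post_center 0.79 792 rect [ 4.810e-01 -1.170e-01  6.100e-02  1.250e-01  7.788e+01] pca [-0.979  0.206] mean [ 0.489 -0.119  0.038] z5/95 [0.024 0.036 0.064]
top blue_post_center 0.67 844 rect [ 0.507 -0.021  0.125  0.063  6.759] pca [-0.991 -0.135] mean [ 0.516 -0.021  0.038] z5/95 [0.023 0.036 0.063]
top scanner_center 0.77 364 rect [0.493 0.09  0.019 0.096 4.955] pca [-0.079  0.997] mean [0.493 0.088 0.017] z5/95 [0.013 0.017 0.02 ]
top scanner_center 0.68 940 rect [6.5100e-01 1.6800e-01 1.5000e-01 3.6000e-02 8.2507e+01] pca [-0.128 -0.992] mean [0.644 0.166 0.029] z5/95 [0.014 0.031 0.034]
top masking_tape 0.89 785 rect [0.354 0.125 0.094 0.094 1.056] pca [-0.191 -0.982] mean [0.353 0.126 0.022] z5/95 [0.009 0.023 0.026]
top masking_tape 0.65 799 rect [ 0.507 -0.021  0.125  0.063  6.759] pca [-0.992 -0.125] mean [ 0.517 -0.021  0.038] z5/95 [0.023 0.037 0.064]
table z [array([ 0.3995,  0.0405, -0.0005]), array([ 5.216e-01, -2.471e-01, -4.000e-04])]
top ycap 65 [ 0.4512 -0.0497  0.0217] 0.028
top bcap 36 [ 0.4489 -0.0297  0.0239] 0.027
top nose 110 [0.6398 0.1107 0.0321] 0.036<stdin>:16: RuntimeWarning: Mean of empty slice.
  ret = um.true_divide(
Traceback (most recent call last):
ValueError: zero-size array to reduction operation maximum which has no identity
```

View pics/crop1.png

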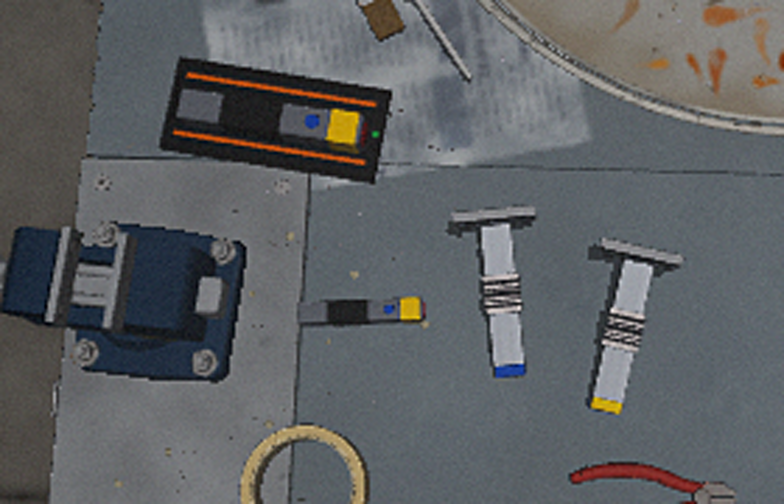

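The crop confirms it: the 150 mm wand lying between the orange lines (crop ~(270,115)) is the real scanner. The short one at (365,310) is the small look-alike. I'll cross-check from the scene camera.

```bash
cat > posts.py <<'E'
from h import *
for c in("top","scene"):
    p,d,K,R,t=cam(c); W=cloud(d,K,R,t)
    for n in("yellow_post_center","blue_post_center","scanner_center"):
        for r in cut_out(n,c)[:2]:
            P=W[r["mask"]]; P=P[~np.isnan(P[:,0])]; P=P[P[:,2]>0.006]
            P=P[np.linalg.norm(P-np.median(P,0),axis=1)<.1]
            if n[0]!="s":  # tube only: top face, robust line
                F=P[P[:,2]<0.045]; 
            else: F=P
            vx,vy,x,y=cv2.fitLine(F[:,:2].astype(np.float32),cv2.DIST_HUBER,0,1e-4,1e-4).ravel()
            if vx>0: vx,vy=-vx,-vy
            s=(P[:,:2]-[x,y])@[vx,vy]; l=(P[:,:2]-[x,y])@[-vy,vx]
            print(c,n,round(r["score"],2),"dir",np.round([vx,vy],3),"ends",(np.array([x,y])+np.percentile(s,1)*np.array([vx,vy])).round(4),(np.array([x,y])+np.percentile(s,99)*np.array([vx,vy])).round(4),"lat",np.percentile(l,[1,99]).round(3),"ztop",np.percentile(P[:,2],[50,98]).round(3))
E
python3 posts.py
```

```text
top yellow_post_center 0.87 dir [-0.981  0.194] ends [ 0.5416 -0.1291] [ 0.4212 -0.1053] lat [-0.028  0.027] ztop [0.036 0.065]
top blue_post_center 0.91 dir [-0.99  -0.138] ends [ 0.5682 -0.0136] [ 0.4468 -0.0305] lat [-0.028  0.029] ztop [0.036 0.065]
top scanner_center 0.96 dir [-0.123 -0.992] ends [0.6532 0.2418] [0.6352 0.0957] lat [-0.011  0.017] ztop [0.031 0.035]
top scanner_center 0.83 dir [-0.067  0.998] ends [0.4966 0.0422] [0.4901 0.1394] lat [-0.01   0.008] ztop [0.017 0.02 ]
scene yellow_post_center 0.77 dir [-0.991  0.137] ends [ 0.5491 -0.1171] [ 0.4217 -0.0994] lat [-0.02   0.042] ztop [0.03  0.064]
scene yellow_post_center 0.69 dir [-0.124 -0.992] ends [0.6487 0.2452] [0.6305 0.0999] lat [-0.006  0.021] ztop [0.029 0.034]
scene blue_post_center 0.81 dir [-0.992 -0.129] ends [ 0.5713 -0.0044] [ 0.4448 -0.0208] lat [-0.023  0.036] ztop [0.03  0.064]
scene scanner_center 0.79 dir [-0.061  0.998] ends [0.4927 0.0463] [0.4869 0.1407] lat [-0.013  0.005] ztop [0.017 0.019]
scene scanner_center 0.56 dir [-0.156 -0.988] ends [0.6505 0.2453] [0.6276 0.1009] lat [-0.006  0.022] ztop [0.029 0.034]
```

```bash
cat > to.py <<'E'
from h import *
import sys
from scipy.spatial.transform import Rotation as Ro
o=get_obs(); a=[float(v) for v in sys.argv[1:]]
print(obs())
R=Ro.from_euler("xyz",o["tcp_rot"],degrees=True)
if a:
    print("shift(tool)",R.inv().apply(np.array(a[:3])-o["ee_pos"]).round(4))
    if len(a)>3:
        T=Ro.from_euler("xyz",a[3:6],degrees=True)
        print("turn(tool)",(R.inv()*T).as_rotvec(degrees=True).round(2),"shift in target axes",T.inv().apply(np.array(a[:3])-o["ee_pos"]).round(4))
E
echo
```

servo_tool:
  moves:
    - [[0, 0, 0], [0.0322, -0.0245, 0.0025], 100]
    - [[0, 0, 0], [0.0322, -0.0245, 0.0025], 100]
    - [[0, 0, 0], [0.0322, -0.0245, 0.0025], 100]
    - [[0, 0, 0], [0.0322, -0.0245, 0.0025], 100]
    - [[0, 0, 0], [0.0322, -0.0245, 0.0025], 100]
    - [[0, 0, 0], [0.0322, -0.0245, 0.0025], 100]
    - [[0, 0, 0], [0.0322, -0.0245, 0.0025], 100]
    - [[0, 0, 0], [0.0322, -0.0245, 0.0025], 100]
    - [[0, 0, 0], [0.0322, -0.0245, 0.0025], 100]
    - [[0, 0, 0], [0.0322, -0.0245, 0.0025], 100]
    - [[0, 0, 0], [0.0322, -0.0245, 0.0025], 100]
    - [[0, 0, 0], [0.0322, -0.0245, 0.0025], 100]

```text
time: 2.95
ee_pos: [0.4508, -0.1092, 0.2014]
tcp_rot: [180.0, -0.0, 19.7]
wrist_force: [1.3, 0.1, 0.0]
opening: 0.0855
grasp_force: 0.0
```

```bash
python3 to.py .4153 -.1038 .0984 180 -25 -11.6
```

```text
{'time': np.float64(2.95), 'q': array([-1.36160e+01, -7.34700e+00, -5.36100e+00,  9.19480e+01,
       -2.00000e-03,  1.46684e+02]), 'ee_pos': array([ 0.451, -0.109,  0.201]), 'tcp_rot': array([ 1.79977e+02, -3.00000e-02,  1.97010e+01]), 'wrist_force': array([1.301, 0.084, 0.043]), 'opening': np.float64(0.086), 'grasp_force': np.float64(0.0)}
shift(tool) [-0.0316 -0.0171  0.103 ]
turn(tool) [-6.81 24.34 30.8 ] shift in target axes [-0.076   0.0018  0.0782]
```

servo_tool:
  moves:
    - [[0, 0, -8.26], [0, 0, 0], 100]
    - [[0, 0, -8.26], [0, 0, 0], 100]
    - [[0, 0, -8.26], [0, 0, 0], 100]
    - [[0, 0, -8.26], [0, 0, 0], 100]
    - [[0, 0, -8.26], [0, 0, 0], 100]
    - [[0, 0, -8.26], [0, 0, 0], 100]
    - [[0, 0, -8.26], [0, 0, 0], 100]
    - [[0, 0, -8.26], [0, 0, 0], 100]
    - [[0, 0, -8.26], [0, 0, 0], 100]
    - [[0, 0, -8.26], [0, 0, 0], 100]
    - [[0, 0, -8.26], [0, 0, 0], 100]
    - [[0, 0, -8.26], [0, 0, 0], 100]

```text
time: 4.15
ee_pos: [0.4501, -0.1108, 0.2013]
tcp_rot: [180.0, 0.0, 119.2]
wrist_force: [0.3, -0.0, 0.7]
opening: 0.0856
grasp_force: 0.0
```

servo_tool:
  moves:
    - [[0, 0, -8.26], [0, 0, 0], 100]
    - [[0, 0, -8.26], [0, 0, 0], 100]
    - [[0, 0, -8.26], [0, 0, 0], 100]
    - [[0, 0, -8.26], [0, 0, 0], 100]
    - [[0, 0, -8.26], [0, 0, 0], 100]
    - [[0, 0, -8.26], [0, 0, 0], 100]
    - [[0, -6.25, 0], [0, 0, 0], 100]
    - [[0, -6.25, 0], [0, 0, 0], 100]
    - [[0, -6.25, 0], [0, 0, 0], 100]
    - [[0, -6.25, 0], [0, 0, 0], 100]

```text
time: 5.15
ee_pos: [0.4503, -0.1108, 0.2018]
tcp_rot: [-180.0, 25.3, 168.4]
wrist_force: [-0.9, -0.6, -0.1]
opening: 0.0855
grasp_force: 0.0
```

```bash
python3 to.py .4163 -.1040 .0984 180 25 168.4; python3 posts.py|grep yellow
```

```text
{'time': np.float64(5.15), 'q': array([-14.608, -33.727, -28.79 ,  69.674,   1.273,  -2.707]), 'ee_pos': array([ 0.45 , -0.111,  0.202]), 'tcp_rot': array([-179.994,   25.292,  168.385]), 'wrist_force': array([-0.92 , -0.552, -0.121]), 'opening': np.float64(0.085), 'grasp_force': np.float64(0.0)}
shift(tool) [ 0.0755 -0.0002  0.0787]
turn(tool) [-0.01  0.29 -0.01] shift in target axes [ 0.0751 -0.0002  0.0791]
top yellow_post_center 0.92 dir [-0.969  0.246] ends [ 0.542 -0.132] [ 0.4713 -0.114 ] lat [-0.03   0.025] ztop [0.039 0.065]
scene yellow_post_center 0.88 dir [-0.994  0.109] ends [ 0.5506 -0.1149] [ 0.4212 -0.1007] lat [-0.017  0.043] ztop [0.03  0.063]
```

servo_tool:
  moves:
    - [[0, 0, 0], [0.025, 0, 0.0263], 100]
    - [[0, 0, 0], [0.025, 0, 0.0263], 100]
    - [[0, 0, 0], [0.025, 0, 0.0263], 100]
    - [[0, 0, 0], [0, 0, 0], 100]
    - [[0, 0, 0], [0, 0, 0], 100]

```text
time: 6.05
ee_pos: [0.4169, -0.104, 0.0992]
tcp_rot: [180.0, 25.0, 168.4]
wrist_force: [0.0, 0.4, 0.7]
opening: 0.0855
grasp_force: 0.0
```

```bash
python3 to.py .4576 -.1124 .0078 180 25 168.4
```

```text
{'time': np.float64(6.05), 'q': array([-14.93 , -40.251, -43.386,  61.913,   1.398,  -2.999]), 'ee_pos': array([ 0.417, -0.104,  0.099]), 'tcp_rot': array([179.999,  24.989, 168.378]), 'wrist_force': array([0.016, 0.412, 0.743]), 'opening': np.float64(0.085), 'grasp_force': np.float64(0.0)}
shift(tool) [ 9.000e-04 -1.000e-04  1.004e-01]
turn(tool) [-0.01 -0.01 -0.02] shift in target axes [ 9.000e-04 -1.000e-04  1.004e-01]
```

servo_tool:
  moves:
    - [[0, 0, 0], [0.0009, 0, 0.02], 100]
    - [[0, 0, 0], [0, 0, 0.02], 100]
    - [[0, 0, 0], [0, 0, 0.02], 100]
    - [[0, 0, 0], [0, 0, 0.02], 100]
    - [[0, 0, 0], [0, 0, 0.02], 100]
    - [[0, 0, 0], [0, 0, 0], 100]
    - [[0, 0, 0], [0, 0, 0], 100]

```text
time: 6.75
ee_pos: [0.458, -0.1124, 0.0091]
tcp_rot: [-180.0, 25.1, 168.4]
wrist_force: [-0.0, 0.7, 0.3]
opening: 0.0855
grasp_force: 0.0
```

servo_tool:
  moves:
    - [[0, 0, 0], [0, 0, 0], 60]
    - [[0, 0, 0], [0, 0, 0], 40]
    - [[0, 0, 0], [0, 0, 0], 20]
    - [[0, 0, 0], [0, 0, 0], 20]
    - [[0, 0, 0], [0, 0, 0], 15]
    - [[0, 0, 0], [0, 0, 0], 15]
    - [[0, 0, 0], [0, 0, 0], 15]
    - [[0, 0, 0], [0, 0, 0], 15]
  force: 50

```text
time: 7.55
ee_pos: [0.457, -0.1123, 0.0077]
tcp_rot: [-180.0, 25.0, 168.4]
wrist_force: [-4.3, 0.3, 6.7]
opening: 0.0227
grasp_force: 50.2
```

servo_tool:
  moves:
    - [[0, 4, 0], [-0.0036, 0, -0.0058], 15]
    - [[0, 4, 0], [-0.0036, 0, -0.0058], 15]
    - [[0, 4, 0], [-0.0036, 0, -0.0058], 15]
    - [[0, 4, 0], [-0.0036, 0, -0.0058], 15]
    - [[0, 0, 0], [0, 0, 0], 15]

```text
time: 8.05
ee_pos: [0.4638, -0.1136, 0.0335]
tcp_rot: [180.0, 8.9, 168.4]
wrist_force: [-0.1, 0.2, -3.7]
opening: 0.0234
grasp_force: 49.7
```

servo_tool:
  moves:
    - [[0, 4, 0], [-0.0035, 0, -0.0057], 15]
    - [[0, 4, 0], [-0.0035, 0, -0.0057], 15]
    - [[0, 4, 0], [-0.0035, 0, -0.0057], 15]
    - [[0, 4, 0], [-0.0035, 0, -0.0057], 15]
    - [[0, 4, 0], [-0.0035, 0, -0.0057], 15]
    - [[0, 4, 0], [-0.0035, 0, -0.0057], 15]
    - [[0, 0, 0], [0, 0, 0], 15]

```text
time: 8.75
ee_pos: [0.4837, -0.1177, 0.0666]
tcp_rot: [180.0, -15.2, 168.4]
wrist_force: [-4.1, 0.7, 6.2]
opening: 0.0231
grasp_force: 50.9
```

```bash
python3 to.py; python3 - <<'E'
from h import *
p,d,K,R,t=cam("scene"); cv2.imwrite("pics/s2.png",cv2.resize(cv2.cvtColor(p[120:280,240:480],cv2.COLOR_RGB2BGR),None,fx=3,fy=3))
E
```

```text
{'time': np.float64(8.75), 'q': array([-13.407,  13.448,  -0.239,  91.504,  -0.463,  -1.728]), 'ee_pos': array([ 0.484, -0.118,  0.067]), 'tcp_rot': array([179.993, -15.198, 168.384]), 'wrist_force': array([-4.051,  0.74 ,  6.185]), 'opening': np.float64(0.023), 'grasp_force': np.float64(50.946)}
```

View pics/s2.png

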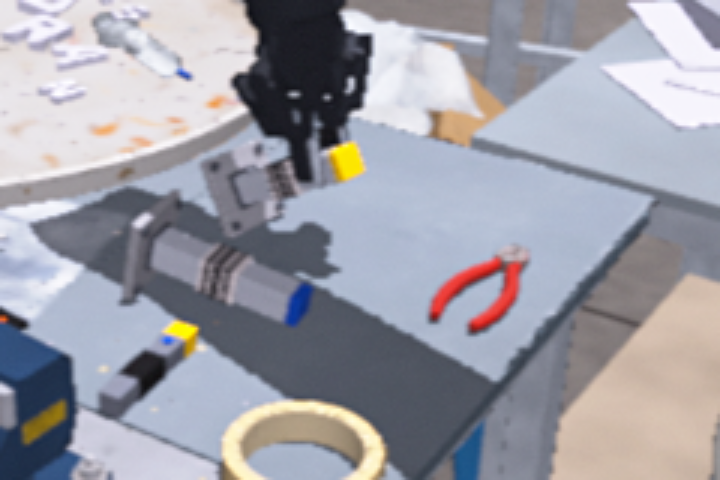

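The yellow post is tilted up ~31° with its edge still on the table. Continuing.

servo_tool:
  moves:
    - [[0, 4, 0], [-0.0035, 0, -0.0057], 15]
    - [[0, 4, 0], [-0.0035, 0, -0.0057], 15]
    - [[0, 4, 0], [-0.0035, 0, -0.0057], 15]
    - [[0, 4, 0], [-0.0035, 0, -0.0057], 15]
    - [[0, 4, 0], [-0.0035, 0, -0.0057], 15]
    - [[0, 0, 0], [0, 0, 0], 15]

```text
time: 9.4
ee_pos: [0.509, -0.1229, 0.0867]
tcp_rot: [180.0, -35.4, 168.4]
wrist_force: [-4.7, 0.4, 15.2]
opening: 0.0228
grasp_force: 51.6
```

```bash
python3 to.py
```

```text
{'time': np.float64(9.4), 'q': array([-13.108,  37.451,  27.189, 115.15 ,  -0.86 ,  -1.217]), 'ee_pos': array([ 0.509, -0.123,  0.087]), 'tcp_rot': array([179.995, -35.422, 168.385]), 'wrist_force': array([-4.659,  0.407, 15.232]), 'opening': np.float64(0.023), 'grasp_force': np.float64(51.59)}
```

servo_tool:
  moves:
    - [[0, 4, 0], [-0.0037, 0, -0.0062], 15]
    - [[0, 4, 0], [-0.0037, 0, -0.0062], 15]
    - [[0, 0, 0], [0, 0, 0], 15]

```text
time: 9.7
ee_pos: [0.5224, -0.1257, 0.0911]
tcp_rot: [180.0, -43.5, 168.4]
wrist_force: [-2.8, 0.4, 10.5]
opening: 0.023
grasp_force: 51.4
```

```bash
python3 to.py
```

```text
{'time': np.float64(9.7), 'q': array([-13.017,  48.317,  40.286, 125.428,  -0.959,  -1.019]), 'ee_pos': array([ 0.522, -0.126,  0.091]), 'tcp_rot': array([179.994, -43.467, 168.386]), 'wrist_force': array([-2.772,  0.375, 10.535]), 'opening': np.float64(0.023), 'grasp_force': np.float64(51.437)}
```

servo_tool:
  moves:
    - [[0, 0, 0], [0, 0, -0.012], 60]
    - [[0, 0, 0], [0, 0, -0.01], 100]
    - [[0, 0, 0], [0, 0, -0.005], 100]
    - [[0, 0, 0], [0, 0, 0], 100]
    - [[0, 0, 0], [0, 0, 0], 100]

```text
time: 10.2
ee_pos: [0.5412, -0.1295, 0.1114]
tcp_rot: [180.0, -43.0, 168.4]
wrist_force: [-0.4, -0.3, -0.7]
opening: 0.0856
grasp_force: 0.0
```

```bash
python3 to.py; python3 - <<'E'
from h import *
p,d,K,R,t=cam("scene"); cv2.imwrite("pics/s3.png",cv2.resize(cv2.cvtColor(p[120:280,240:480],cv2.COLOR_RGB2BGR),None,fx=3,fy=3))
E
```

```text
{'time': np.float64(10.2), 'q': array([-12.985,  51.559,  48.055, 129.462,  -0.927,  -0.996]), 'ee_pos': array([ 0.541, -0.13 ,  0.111]), 'tcp_rot': array([180.   , -42.974, 168.375]), 'wrist_force': array([-0.443, -0.321, -0.698]), 'opening': np.float64(0.086), 'grasp_force': np.float64(0.0)}
```

View pics/s3.png

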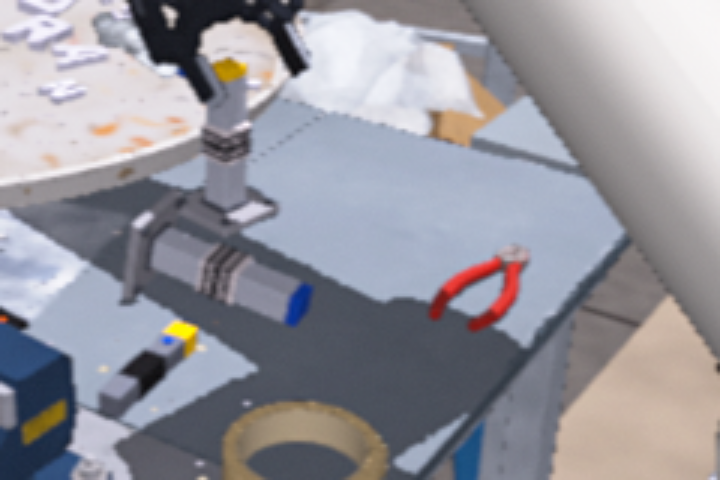

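The yellow post stands, with its cap at about (228,70) in the crop. I'll back off upward while untilting the tool.

servo_tool:
  moves:
    - [[0, -4, 0], [0.01, 0, -0.01], 100]
    - [[0, -4, 0], [0.01, 0, -0.012], 100]
    - [[0, -6, 0], [0.01, 0, -0.015], 100]
    - [[0, -8, 0], [0.008, 0, -0.018], 100]
    - [[0, -8, 0], [0.006, 0, -0.02], 100]
    - [[0, -8, 0], [0.004, 0, -0.02], 100]
    - [[0, -8, 0], [0.002, 0, -0.02], 100]
    - [[0, -8, 0], [0, 0, -0.01], 100]
    - [[0, -8, 0], [0, 0, 0], 100]
    - [[0, -6, 0], [0, 0, 0], 100]

```text
time: 11.25
ee_pos: [0.5433, -0.1299, 0.2515]
tcp_rot: [-180.0, 25.5, 168.4]
wrist_force: [0.2, 0.3, 0.1]
opening: 0.0857
grasp_force: 0.0
```

```bash
python3 to.py .4412 -.0304 .0984 180 25 187.5;  cat > posts2.py <<'E'
from h import *
for c in("top","scene"):
    p,d,K,R,t=cam(c); W=cloud(d,K,R,t)
    for (x,y) in((.583,-.138),(.611,-.008)):
        m=(abs(W[...,0]-x)<.06)&(abs(W[...,1]-y)<.05)
        cap=m&(W[...,2]>.122)&(W[...,2]<.14); ft=m&(W[...,2]>.004)&(W[...,2]<.014)
        C=W[cap][:,:2].astype(np.float32);F=W[ft][:,:2].astype(np.float32)
        print(c,(x,y),"cap",len(C),[np.round(v,3) for v in cv2.minAreaRect(C)] if len(C) else "","foot",len(F),[np.round(v,3) for v in cv2.minAreaRect(F)] if len(F) else "")
    for n in("yellow_post_center","yellow_post_foot","blue_post_center","blue_post_foot"): print(c,n,marks(n,c,R,t)[:1])
E
python3 posts2.py; python3 posts.py | grep blue
```

```text
{'time': np.float64(11.25), 'q': array([-13.961, -19.355, -14.18 ,  69.731,   0.999,  -2.114]), 'ee_pos': array([ 0.543, -0.13 ,  0.251]), 'tcp_rot': array([-179.992,   25.463,  168.381]), 'wrist_force': array([0.236, 0.285, 0.127]), 'opening': np.float64(0.086), 'grasp_force': np.float64(0.0)}
shift(tool) [0.1742 0.077  0.0866]
turn(tool) [ -8.16   0.46 -17.3 ] shift in target axes [0.1447 0.112  0.1015]
top (0.583, -0.138) cap 0  foot 1 [array([ 0.642, -0.094]), array([0., 0.]), np.float64(0.0)]
top (0.611, -0.008) cap 0  foot 18 [array([0.608, 0.004]), array([0.058, 0.076]), np.float64(44.689)]
top yellow_post_center []
top yellow_post_foot []
top blue_post_center []
top blue_post_foot [(0.57, array([ 0.5756, -0.0124,  0.0313]))]
scene (0.583, -0.138) cap 80 [array([ 0.585, -0.137]), array([0.028, 0.023]), np.float64(79.868)] foot 277 [array([ 0.586, -0.138]), array([0.068, 0.066]), np.float64(78.392)]
scene (0.611, -0.008) cap 0  foot 41 [array([ 0.568, -0.002]), array([0.041, 0.01 ]), np.float64(87.413)]
scene yellow_post_center [(0.95, array([ 0.5878, -0.1401,  0.0706]))]
scene yellow_post_foot [(0.56, array([ 0.5883, -0.1374,  0.0007]))]
scene blue_post_center [(0.71, array([ 0.5072, -0.0232,  0.0252]))]
scene blue_post_foot [(0.6, array([ 0.5741, -0.0103,  0.0311]))]
top blue_post_center 0.74 dir [-0.125  0.992] ends [0.6579 0.0801] [0.6357 0.2571] lat [-0.057  0.048] ztop [0.007 0.01 ]
top blue_post_center 0.47 dir [-0.255 -0.967] ends [0.5657 0.0132] [0.5624 0.0008] lat [-0.01   0.001] ztop [0.062 0.065]
scene blue_post_center 0.92 dir [-0.983 -0.182] ends [5.709e-01 4.000e-04] [ 0.4454 -0.0228] lat [-0.018  0.037] ztop [0.03  0.064]
```

servo_tool:
  moves:
    - [[-2.72, 0.15, -5.77], [0, 0, 0], 100]
    - [[-2.72, 0.15, -5.77], [0, 0, 0], 100]
    - [[-2.72, 0.15, -5.77], [0, 0, 0], 100]
    - [[0, 0, 0], [0.029, 0.0224, 0], 100]
    - [[0, 0, 0], [0.029, 0.0224, 0.01], 100]
    - [[0, 0, 0], [0.029, 0.0224, 0.02], 100]
    - [[0, 0, 0], [0.029, 0.0224, 0.035], 100]
    - [[0, 0, 0], [0.0287, 0.0224, 0.036], 100]
    - [[0, 0, 0], [0, 0, 0], 100]
    - [[0, 0, 0], [0, 0, 0], 100]

```text
time: 13.15
ee_pos: [0.441, -0.0308, 0.1004]
tcp_rot: [179.8, 24.6, -172.5]
wrist_force: [1.5, -0.3, 1.1]
opening: 0.0857
grasp_force: 0.0
```

```bash
python3 to.py .4835 -.0252 .0078 180 25 187.5; python3 posts.py | grep scene.blue
```

```text
{'time': np.float64(13.15), 'q': array([ -8.285, -36.724, -41.266,  61.72 ,   6.658, -14.437]), 'ee_pos': array([ 0.441, -0.031,  0.1  ]), 'tcp_rot': array([ 179.847,   24.601, -172.481]), 'wrist_force': array([ 1.506, -0.334,  1.055]), 'opening': np.float64(0.086), 'grasp_force': np.float64(0.0)}
shift(tool) [-0.0004 -0.0002  0.102 ]
turn(tool) [ 0.16 -0.4   0.02] shift in target axes [0.0003 0.     0.102 ]
scene blue_post_center 0.83 dir [-0.986 -0.169] ends [ 0.5725 -0.0014] [ 0.445  -0.0232] lat [-0.021  0.039] ztop [0.03  0.064]
scene blue_post_center 0.68 dir [-0.694 -0.72 ] ends [0.6899 0.259 ] [0.619  0.1853] lat [-0.04   0.026] ztop [0.007 0.008]
```

servo_tool:
  moves:
    - [[0.16, -0.4, 0], [0, 0, 0.02], 100]
    - [[0, 0, 0], [0, 0, 0.02], 100]
    - [[0, 0, 0], [0, 0, 0.02], 100]
    - [[0, 0, 0], [0, 0, 0.02], 100]
    - [[0, 0, 0], [0, 0, 0.022], 100]
    - [[0, 0, 0], [0, 0, 0], 100]
    - [[0, 0, 0], [0, 0, 0], 60]
    - [[0, 0, 0], [0, 0, 0], 40]
    - [[0, 0, 0], [0, 0, 0], 20]
    - [[0, 0, 0], [0, 0, 0], 15]
    - [[0, 0, 0], [0, 0, 0], 15]
    - [[0, 0, 0], [0, 0, 0], 15]

```text
time: 14.75
ee_pos: [0.4841, -0.0257, 0.0088]
tcp_rot: [-180.0, 25.1, -172.6]
wrist_force: [-3.9, -1.0, 6.4]
opening: 0.0231
grasp_force: 50.1
```

servo_tool:
  moves:
    - [[0, 0, 0], [0, 0, 0], 15]
    - [[0, 0, 0], [0, 0, 0], 15]
    - [[0, 4, 0], [-0.0036, 0, -0.0058], 15]
    - [[0, 4, 0], [-0.0036, 0, -0.0058], 15]
    - [[0, 4, 0], [-0.0036, 0, -0.0058], 15]
    - [[0, 4, 0], [-0.0036, 0, -0.0058], 15]
    - [[0, 0, 0], [0, 0, 0], 15]

```text
time: 15.45
ee_pos: [0.491, -0.0246, 0.0345]
tcp_rot: [180.0, 8.9, -172.5]
wrist_force: [-0.4, -0.9, -3.5]
opening: 0.0228
grasp_force: 49.8
```

```bash
python3 to.py
```

```text
{'time': np.float64(15.45), 'q': array([ -3.884, -11.115, -27.697,  64.711,   1.753, -11.225]), 'ee_pos': array([ 0.491, -0.025,  0.035]), 'tcp_rot': array([ 179.988,    8.881, -172.527]), 'wrist_force': array([-0.408, -0.927, -3.514]), 'opening': np.float64(0.023), 'grasp_force': np.float64(49.795)}
```

servo_tool:
  moves:
    - [[0, 4, 0], [-0.0035, 0, -0.0057], 15]
    - [[0, 4, 0], [-0.0035, 0, -0.0057], 15]
    - [[0, 4, 0], [-0.0035, 0, -0.0057], 15]
    - [[0, 4, 0], [-0.0035, 0, -0.0057], 15]
    - [[0, 4, 0], [-0.0035, 0, -0.0057], 15]
    - [[0, 4, 0], [-0.0035, 0, -0.0057], 15]
    - [[0, 0, 0], [0, 0, 0], 15]

```text
time: 16.15
ee_pos: [0.5111, -0.0219, 0.067]
tcp_rot: [180.0, -15.2, -172.5]
wrist_force: [-1.4, 0.4, 4.2]
opening: 0.0227
grasp_force: 50.7
```

servo_tool:
  moves:
    - [[0, 4, 0], [-0.0036, 0, -0.0058], 15]
    - [[0, 4, 0], [-0.0036, 0, -0.0058], 15]
    - [[0, 4, 0], [-0.0036, 0, -0.0058], 15]
    - [[0, 4, 0], [-0.0036, 0, -0.0058], 15]
    - [[0, 4, 0], [-0.0036, 0, -0.0058], 15]
    - [[0, 0, 0], [0, 0, 0], 15]

```text
time: 16.75
ee_pos: [0.5381, -0.0185, 0.0861]
tcp_rot: [180.0, -35.3, -172.5]
wrist_force: [-0.4, -1.3, 5.5]
opening: 0.0235
grasp_force: 50.9
```

```bash
python3 to.py
```

```text
{'time': np.float64(16.75), 'q': array([  0.226,  39.419,  30.146, 115.854,  -4.146,  -5.925]), 'ee_pos': array([ 0.538, -0.018,  0.086]), 'tcp_rot': array([ 179.96 ,  -35.339, -172.523]), 'wrist_force': array([-0.358, -1.267,  5.507]), 'opening': np.float64(0.023), 'grasp_force': np.float64(50.921)}
```

servo_tool:
  moves:
    - [[0, 4, 0], [-0.0035, 0, -0.0058], 15]
    - [[0, 4, 0], [-0.0035, 0, -0.0058], 15]
    - [[0, 0, 0], [0, 0, 0], 15]

```text
time: 17.05
ee_pos: [0.5506, -0.0169, 0.0901]
tcp_rot: [179.9, -43.4, -172.5]
wrist_force: [0.5, -0.7, 1.8]
opening: 0.0229
grasp_force: 51.0
```

servo_tool:
  moves:
    - [[0, 0, 0], [0, 0, -0.012], 60]
    - [[0, -2, 0], [0, 0, -0.01], 100]
    - [[0, -2, 0], [0.003, 0, -0.005], 100]
    - [[0, 0, 0], [0, 0, 0], 100]
    - [[0, 0, 0], [0, 0, 0], 100]

```text
time: 17.55
ee_pos: [0.5668, -0.0147, 0.1154]
tcp_rot: [180.0, -38.9, -172.6]
wrist_force: [0.1, -1.0, 0.4]
opening: 0.0855
grasp_force: 0.0
```

servo_tool:
  moves:
    - [[0, -4, 0], [0.01, 0, -0.01], 100]
    - [[0, -4, 0], [0.01, 0, -0.012], 100]
    - [[0, -6, 0], [0.01, 0, -0.015], 100]
    - [[0, -8, 0], [0.008, 0, -0.018], 100]
    - [[0, -8, 0], [0.006, 0, -0.02], 100]
    - [[0, -7, 0], [0.004, 0, -0.02], 100]
    - [[0, 0, 0], [0.002, 0, -0.02], 100]
    - [[0, 0, 0], [0, 0, -0.02], 100]
    - [[0, 0, 0], [0, 0, 0], 100]

```text
time: 18.45
ee_pos: [0.5624, -0.0153, 0.2657]
tcp_rot: [-180.0, -1.8, -172.6]
wrist_force: [-0.0, 0.1, 0.7]
opening: 0.0852
grasp_force: 0.0
```

```bash
python3 to.py; python3 posts2.py; python3 - <<'E'
from h import *
for c in("top","scene"):
    p,d,K,R,t=cam(c); cv2.imwrite(f"pics/{c}4.png",cv2.cvtColor(p,cv2.COLOR_RGB2BGR))
E
```

```text
{'time': np.float64(18.45), 'q': array([ -1.411,   9.571,  18.993, 101.173,  -0.3  ,  -8.846]), 'ee_pos': array([ 0.562, -0.015,  0.266]), 'tcp_rot': array([-179.973,   -1.777, -172.561]), 'wrist_force': array([-0.004,  0.127,  0.744]), 'opening': np.float64(0.085), 'grasp_force': np.float64(0.0)}
top (0.583, -0.138) cap 145 [array([ 0.586, -0.138]), array([0.024, 0.024]), np.float64(77.794)] foot 531 [array([ 0.587, -0.136]), array([0.104, 0.078]), np.float64(0.085)]
top (0.611, -0.008) cap 0  foot 1 [array([ 0.615, -0.047]), array([0., 0.]), np.float64(0.0)]
top yellow_post_center [(0.89, array([ 0.5863, -0.1385,  0.0626]))]
top yellow_post_foot [(0.86, array([ 0.5885, -0.1399, -0.0008]))]
top blue_post_center []
top blue_post_foot []
scene (0.583, -0.138) cap 78 [array([ 0.585, -0.137]), array([0.026, 0.025]), np.float64(74.329)] foot 287 [array([ 0.586, -0.137]), array([0.068, 0.067]), np.float64(78.797)]
scene (0.611, -0.008) cap 93 [array([ 0.611, -0.006]), array([0.025, 0.025]), np.float64(10.79)] foot 346 [array([ 0.612, -0.007]), array([0.067, 0.067]), np.float64(8.6)]
scene yellow_post_center [(0.81, array([ 0.5889, -0.1364,  0.0711]))]
scene yellow_post_foot []
scene blue_post_center [(0.84, array([ 0.6137, -0.0087,  0.068 ]))]
scene blue_post_foot [(0.73, array([ 0.6127, -0.0031, -0.0007]))]
```

View pics/scene4.png

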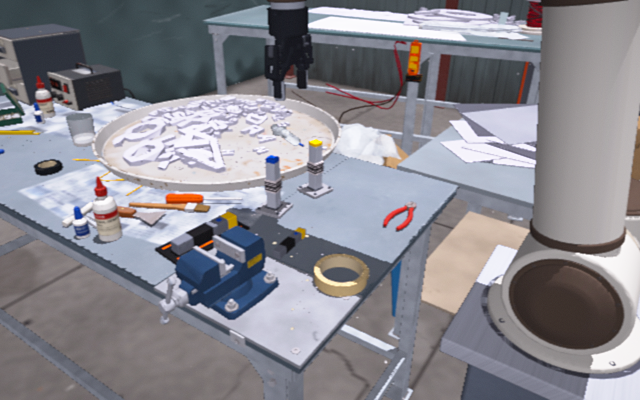

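Both posts stand: blue at (273,185), yellow at (316,170). Now the scanner and pad.

```bash
cat > scan.py <<'E'
from h import *
for c in("top","scene"):
    p,d,K,R,t=cam(c); W=cloud(d,K,R,t); hsv=cv2.cvtColor(p,cv2.COLOR_RGB2HSV)
    x,y,z=W[...,0],W[...,1],W[...,2]; A=(abs(x-.645)<.12)&(abs(y-.17)<.16)&(x>.57)
    m=(A&(z>.012)&(z<.05)).astype(np.uint8)
    n,lab,st,_=cv2.connectedComponentsWithStats(m)
    for i in range(1,n):
        if st[i,4]>150: 
            P=W[lab==i]; Q=P[P[:,2]>.025]; print(c,"blob",st[i],[np.round(v,3) for v in cv2.minAreaRect((Q if len(Q)>50 else P)[:,:2].astype(np.float32))],"ztop",np.percentile(P[:,2],[50,95]).round(3))
    q=A&(cv2.inRange(hsv,(22,150,100),(32,255,255))>0)&(z>.01); print(c,"nose",q.sum(),W[q].mean(0).round(4) if q.any() else "")
    q=A&(cv2.inRange(hsv,(5,150,120),(18,255,255))>0)&(z>0)&(z<.012)
    if q.sum()>20: print(c,"lines",q.sum(),[np.round(v,3) for v in cv2.minAreaRect(W[q][:,:2].astype(np.float32))],W[q][:,2].mean().round(4))
    print(c,marks("pad_top",c,R,t)[:1],marks("scanner_center",c,R,t)[:2])
E
python3 scan.py; python3 to.py
```

```text
top nose 0 
top [] []
scene blob [ 171  212   67   42 1068] [array([0.647, 0.171]), array([0.15, 0.03]), np.float64(82.72)] ztop [0.03  0.034]
scene nose 131 [0.633  0.1119 0.0269]
scene lines 87 [array([0.683, 0.155]), array([0.089, 0.219]), np.float64(22.762)] 0.0064
scene [(0.76, array([0.6588, 0.1714, 0.0073]))] [(0.98, array([0.4948, 0.0893, 0.0125])), (0.86, array([0.6483, 0.1732, 0.0164]))]
{'time': np.float64(19.35), 'q': array([ -1.403,   9.744,  18.874, 101.135,  -0.301,  -8.844]), 'ee_pos': array([ 0.562, -0.015,  0.263]), 'tcp_rot': array([ 179.99 ,   -2.027, -172.554]), 'wrist_force': array([-0.26 ,  0.021, -0.364]), 'opening': np.float64(0.085), 'grasp_force': np.float64(0.0)}
```

View pics/top4.png

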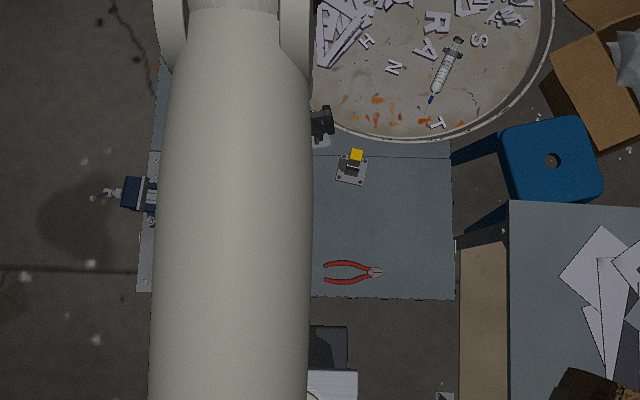

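```bash
python3 - <<'E'
from h import *
for c in("top","scene"):
    p=cv2.cvtColor(cv2.imread(f"pics/{c}0.png"),cv2.COLOR_BGR2RGB); d=np.load(f"pics/{c}0d.npy"); k=calibration(c)
    W=cloud(d,*[np.array(k[i]) for i in("camera_matrix","R","t")]); hsv=cv2.cvtColor(p,cv2.COLOR_RGB2HSV)
    x,y,z=W[...,0],W[...,1],W[...,2]; A=(abs(x-.65)<.09)&(abs(y-.17)<.13)
    q=A&(z>.027)&(z<.045)&(x>.6); print(c,"top face",q.sum(),[np.round(v,4) for v in cv2.minAreaRect(W[q][:,:2].astype(np.float32))],W[q].mean(0).round(4))
    q=A&(cv2.inRange(hsv,(5,150,100),(18,255,255))>0)&(z<.015); L=W[q][:,:2]
    print(c,"lines",q.sum(),[np.round(v,4) for v in cv2.minAreaRect(L.astype(np.float32))],W[q][:,2].mean())
    q=A&(hsv[...,2]<60)&(z>.003)&(z<.012); print(c,"pad",q.sum(),[np.round(v,4) for v in cv2.minAreaRect(W[q][:,:2].astype(np.float32))])
E
```

```text
top top face 764 [array([0.6474, 0.1696]), array([0.1501, 0.0278]), np.float64(82.8828)] [0.6468 0.1684 0.0316]
top lines 236 [array([0.6885, 0.1628]), array([0.167 , 0.1255]), np.float64(82.387)] 0.005583488210128291
top pad 1261 [array([0.6501, 0.1835]), array([0.1296, 0.2539]), np.float64(11.6497)]
scene top face 643 [array([0.6474, 0.1704]), array([0.1498, 0.0308]), np.float64(83.7064)] [0.6457 0.1749 0.0318]
scene lines 89 [array([0.6853, 0.1679]), array([0.1657, 0.1192]), np.float64(83.5921)] 0.006352836132173812
scene pad 271 [array([0.6455, 0.1752]), array([0.1841, 0.0691]), np.float64(73.0305)]
```

```bash
python3 to.py .647 .170 .12 180 0 83; python3 - <<'E'
from h import *
k=calibration("top");K,R,t=[np.array(k[i]) for i in("camera_matrix","R","t")]
C=-R.T@t
for u,v in((180,58),(392,92),(375,183),(160,148),(188,75),(376,104),(174,132),(365,162)):
    r=R.T@np.linalg.inv(K)@[u/2.8+120-.3,v/2.8+95-.3,1]; print((C+r*(.006-C[2])/r[2])[:2].round(4))
E
```

```text
{'time': np.float64(19.35), 'q': array([ -1.403,   9.744,  18.874, 101.135,  -0.301,  -8.844]), 'ee_pos': array([ 0.562, -0.015,  0.263]), 'tcp_rot': array([ 179.99 ,   -2.027, -172.554]), 'wrist_force': array([-0.26 ,  0.021, -0.364]), 'opening': np.float64(0.085), 'grasp_force': np.float64(0.0)}
shift(tool) [-0.1129  0.1727  0.1391]
turn(tool) [ -1.84  -1.44 104.43] shift in target axes [0.1942 0.0614 0.143 ]
[0.7032 0.2532]
[0.6789 0.076 ]
[0.6011 0.0858]
[0.6255 0.2633]
[0.6886 0.2454]
[0.6682 0.0886]
[0.6394 0.2529]
[0.6185 0.0949]
```

servo_tool:
  moves:
    - [[0, -2, 0], [-0.0188, 0.0288, 0.006], 100]
    - [[0, 0, 0], [-0.0188, 0.0288, 0.006], 100]
    - [[0, 0, 0], [-0.0188, 0.0288, 0.006], 100]
    - [[0, 0, 0], [-0.0188, 0.0288, 0.006], 100]
    - [[0, 0, 0], [-0.0188, 0.0288, 0.006], 100]
    - [[0, 0, 0], [-0.0188, 0.0288, 0.006], 100]
    - [[0, 0, 8.03], [0, 0, 0], 100]
    - [[0, 0, 8.03], [0, 0, 0], 100]
    - [[0, 0, 8.03], [0, 0, 0], 100]
    - [[0, 0, 8.03], [0, 0, 0], 100]
    - [[0, 0, 8.03], [0, 0, 0], 100]
    - [[0, 0, 8.03], [0, 0, 0], 100]

```text
time: 20.55
ee_pos: [0.6516, 0.1707, 0.2262]
tcp_rot: [-180.0, -0.0, 138.9]
wrist_force: [0.2, 1.1, 0.4]
opening: 0.0852
grasp_force: 0.0
```

servo_tool:
  moves:
    - [[0, 0, 8.03], [0, 0, 0], 100]
    - [[0, 0, 8.03], [0, 0, 0], 100]
    - [[0, 0, 8.03], [0, 0, 0], 100]
    - [[0, 0, 8.03], [0, 0, 0], 100]
    - [[0, 0, 8.03], [0, 0, 0], 100]
    - [[0, 0, 8.03], [0, 0, 0], 100]
    - [[0, 0, 8.03], [0, 0, 0], 100]
    - [[0, 0, 0], [0, 0, 0], 100]
    - [[0, 0, 0], [0, 0, 0], 100]

```text
time: 21.45
ee_pos: [0.6516, 0.1707, 0.2262]
tcp_rot: [-180.0, -0.0, 83.3]
wrist_force: [0.4, 0.3, -0.3]
opening: 0.0855
grasp_force: 0.0
```

```bash
python3 to.py .647 .170 .10 180 0 83;python3 scan.py
```

```text
{'time': np.float64(21.45), 'q': array([1.46710e+01, 2.31840e+01, 3.13390e+01, 9.81880e+01, 1.30000e-02,
       1.11378e+02]), 'ee_pos': array([0.652, 0.171, 0.226]), 'tcp_rot': array([-179.964,   -0.   ,   83.292]), 'wrist_force': array([ 0.384,  0.29 , -0.253]), 'opening': np.float64(0.086), 'grasp_force': np.float64(0.0)}
shift(tool) [-0.0012 -0.0044  0.1262]
turn(tool) [-0.04 -0.    0.29] shift in target axes [-0.0012 -0.0045  0.1262]
top blob [183 127  68  22 889] [array([0.647, 0.169]), array([0.15 , 0.028]), np.float64(82.798)] ztop [0.031 0.034]
top nose 116 [0.6398 0.1101 0.0322]
top lines 135 [array([0.65 , 0.142]), array([0.098, 0.055]), np.float64(82.265)] 0.0059
top [(0.93, array([0.6555, 0.1711, 0.0068]))] [(0.97, array([0.6552, 0.1705, 0.0193])), (0.59, array([0.4927, 0.0908, 0.0108]))]
scene blob [ 171  212   67   42 1068] [array([0.649, 0.17 ]), array([0.15 , 0.033]), np.float64(81.02)] ztop [0.03  0.034]
scene nose 133 [0.6334 0.112  0.0274]
scene lines 58 [array([0.67 , 0.133]), array([0.127, 0.193]), np.float64(22.666)] 0.0066
scene [(0.64, array([0.6594, 0.1718, 0.0053]))] [(0.95, array([0.4952, 0.0898, 0.0145])), (0.86, array([0.6506, 0.1728, 0.0179]))]
```

servo_tool:
  moves:
    - [[0, 0, 0.3], [-0.001, -0.004, 0.03], 100]
    - [[0, 0, 0], [0, 0, 0.04], 100]
    - [[0, 0, 0], [0, 0, 0.04], 100]
    - [[0, 0, 0], [0, 0, 0.04], 100]
    - [[0, 0, 0], [0, 0, 0.03], 100]
    - [[0, 0, 0], [0, 0, 0.025], 100]
    - [[0, 0, 0], [0, 0, 0.011], 100]
    - [[0, 0, 0], [0, 0, 0], 100]
    - [[0, 0, 0], [0, 0, 0], 100]

```text
time: 22.65
ee_pos: [0.648, 0.1704, 0.0116]
tcp_rot: [180.0, -0.0, 82.8]
wrist_force: [-0.8, -0.5, 0.3]
opening: 0.0856
grasp_force: 0.0
```

servo_tool:
  moves:
    - [[0, 0, 0], [0, 0, 0], 60]
    - [[0, 0, 0], [0, 0, 0], 45]
    - [[0, 0, 0], [0, 0, 0], 30]
    - [[0, 0, 0], [0, 0, 0], 15]
    - [[0, 0, 0], [0, 0, 0], 15]
    - [[0, 0, 0], [0, 0, 0], 15]
    - [[0, 0, 0], [0, 0, 0], 15]
    - [[0, 0, 0], [0, 0, 0], 15]
  force: 60

```text
time: 23.45
ee_pos: [0.6478, 0.1703, 0.0109]
tcp_rot: [180.0, -0.0, 82.8]
wrist_force: [-0.4, -0.5, 5.2]
opening: 0.0249
grasp_force: 61.1
```

```bash
python3 to.py; python3 scan.py
```

```text
{'time': np.float64(23.45), 'q': array([1.47220e+01, 2.24990e+01, 6.54700e+00, 7.40090e+01, 1.00000e-02,
       1.11965e+02]), 'ee_pos': array([0.648, 0.17 , 0.011]), 'tcp_rot': array([ 1.79968e+02, -2.30000e-02,  8.27570e+01]), 'wrist_force': array([-0.414, -0.474,  5.161]), 'opening': np.float64(0.025), 'grasp_force': np.float64(61.066)}
top blob [214 127  37  23 497] [array([0.646, 0.133]), array([0.049, 0.077]), np.float64(3.288)] ztop [0.031 0.036]
top nose 112 [0.6385 0.1104 0.0322]
top lines 93 [array([0.648, 0.127]), array([0.067, 0.054]), np.float64(82.718)] 0.0055
top [(0.95, array([0.6583, 0.1729, 0.011 ]))] [(0.95, array([0.4947, 0.0906, 0.0064])), (0.61, array([0.6491, 0.1683, 0.0191]))]
scene blob [ 171  212   68   42 1059] [array([0.649, 0.171]), array([0.057, 0.15 ]), np.float64(3.032)] ztop [0.031 0.043]
scene nose 131 [0.6302 0.1137 0.0286]
scene lines 26 [array([0.645, 0.175]), array([0.167, 0.037]), np.float64(63.225)] 0.0061
scene [(0.93, array([0.6582, 0.1715, 0.0059]))] [(0.78, array([0.4944, 0.0915, 0.0165])), (0.69, array([0.6467, 0.1702, 0.019 ]))]
```

servo_tool:
  moves:
    - [[0, 0, 0], [0, 0, -0.01], 15]
    - [[0, 0, 0], [0, 0, -0.02], 15]
    - [[0, 0, 0], [0, 0, -0.035], 15]
    - [[0, 0, 0], [0, 0, -0.04], 15]
    - [[0, 0, 0], [0, 0, -0.04], 15]
    - [[0, 0, 0], [0, 0, -0.035], 15]
    - [[0, 0, 0], [0, 0, -0.02], 15]
    - [[0, 0, 0], [0, 0, 0], 15]

```text
time: 24.55
ee_pos: [0.6483, 0.1704, 0.2139]
tcp_rot: [179.8, -0.1, 82.8]
wrist_force: [1.1, -0.1, -2.1]
opening: 0.0247
grasp_force: 60.4
```

servo_tool:
  moves:
    - [[0, 0, 0], [-0.016, -0.01, 0], 15]
    - [[0, 0, 0], [-0.029, -0.018, 0], 15]
    - [[0, 0, 0], [-0.032, -0.0195, 0], 15]
    - [[0, 0, 0], [-0.032, -0.0195, 0], 15]
    - [[0, 0, 0], [-0.032, -0.0195, 0], 15]
    - [[0, 0, 0], [-0.032, -0.0195, 0], 15]
    - [[0, 0, 0], [-0.032, -0.0195, 0], 15]
    - [[0, 0, 0], [-0.032, -0.0195, 0], 15]
    - [[0, 0, 0], [-0.032, -0.0195, 0], 15]
    - [[0, 0, 0], [-0.024, -0.0145, 0], 15]
    - [[0, 0, 0], [-0.01, -0.005, 0], 15]
    - [[0, 0, 0], [0, 0, 0], 15]

```text
time: 25.75
ee_pos: [0.426, -0.1079, 0.2094]
tcp_rot: [-179.9, -0.0, 82.6]
wrist_force: [0.7, -0.0, -1.3]
opening: 0.0247
grasp_force: 60.3
```

servo_tool:
  moves:
    - [[0, 0, -7.1], [0, 0, 0], 15]
    - [[0, 0, -7.1], [0, 0, 0], 15]
    - [[0, 0, -7.1], [0, 0, 0], 15]
    - [[0, 0, -7.1], [0, 0, 0], 15]
    - [[0, 0, -7.1], [0, 0, 0], 15]
    - [[0, 0, -7.1], [0, 0, 0], 15]
    - [[0, 0, -7.1], [0, 0, 0], 15]
    - [[0, 0, -7.1], [0, 0, 0], 15]
    - [[0, 0, -7.1], [0, 0, 0], 15]
    - [[0, 0, -7.1], [0, 0, 0], 15]
    - [[0, 0, -7.1], [0, 0, 0], 15]
    - [[0, 0, -7.1], [0, 0, 0], 15]

```text
time: 26.95
ee_pos: [0.4274, -0.1062, 0.2094]
tcp_rot: [180.0, -0.1, 168.3]
wrist_force: [1.5, 0.1, -0.7]
opening: 0.0251
grasp_force: 60.3
```

```bash
python3 to.py .428 -.1056 .057 180 0 168.4
```

```text
{'time': np.float64(26.95), 'q': array([-1.3968e+01, -1.0252e+01, -7.0180e+00,  9.3333e+01,  1.5000e-02,
       -2.2820e+00]), 'ee_pos': array([ 0.427, -0.106,  0.209]), 'tcp_rot': array([ 1.79981e+02, -9.90000e-02,  1.68314e+02]), 'wrist_force': array([ 1.469,  0.108, -0.717]), 'opening': np.float64(0.025), 'grasp_force': np.float64(60.3)}
shift(tool) [-0.0007  0.0007  0.1524]
turn(tool) [ 0.02 -0.1  -0.09] shift in target axes [-0.0004  0.0007  0.1524]
```

servo_tool:
  moves:
    - [[0, 0, 0], [0, 0, 0.015], 15]
    - [[0, 0, 0], [0, 0, 0.025], 15]
    - [[0, 0, 0], [0, 0, 0.03], 15]
    - [[0, 0, 0], [0, 0, 0.03], 15]
    - [[0, 0, 0], [0, 0, 0.03], 15]
    - [[0, 0, 0], [0, 0, 0.015], 15]
    - [[0, 0, 0], [0, 0, 0.007], 15]
    - [[0, 0, 0], [0, 0, 0], 15]
    - [[0, 0, 0], [0, 0, 0], 15]

```text
time: 27.85
ee_pos: [0.4275, -0.1072, 0.0595]
tcp_rot: [-180.0, 0.1, 168.0]
wrist_force: [-0.2, -0.7, -0.6]
opening: 0.0247
grasp_force: 60.3
```

```bash
python3 to.py; python3 posts2.py; python3 - <<'E'
from h import *
for c in("top","scene"):
    p,d,K,R,t=cam(c); cv2.imwrite(f"pics/{c}5.png",cv2.resize(cv2.cvtColor(p[100:260,220:460],cv2.COLOR_RGB2BGR),None,fx=3,fy=3)); W=cloud(d,K,R,t)
    hsv=cv2.cvtColor(p,cv2.COLOR_RGB2HSV); x,y,z=W[...,0],W[...,1],W[...,2]
    q=(abs(x-.49)<.05)&(abs(y+.12)<.05)&(z>.04)&(z<.095)
    if q.sum()>20:
        P=W[q]; T=P[P[:,2]>.072]; print(c,q.sum(),"zr",np.percentile(P[:,2],[2,98]).round(4),"xmax",P[:,0].max().round(4)); 
        for a,b in((.44,.47),(.47,.49),(.49,.51)):
            s=T[(T[:,0]>a)&(T[:,0]<b)]; 
            if len(s)>5: print("  seg",s.mean(0).round(4),np.percentile(s[:,1],[3,97]).round(4))
    print(marks("scanner_center",c,R,t))
E
```

```text
{'time': np.float64(27.85), 'q': array([-1.4079e+01, -9.9730e+00, -2.3357e+01,  7.6564e+01, -1.0000e-03,
       -2.0500e+00]), 'ee_pos': array([ 0.427, -0.107,  0.059]), 'tcp_rot': array([-1.79998e+02,  5.20000e-02,  1.67971e+02]), 'wrist_force': array([-0.193, -0.65 , -0.575]), 'opening': np.float64(0.025), 'grasp_force': np.float64(60.293)}
top (0.583, -0.138) cap 104 [array([ 0.589, -0.138]), array([0.024, 0.017]), np.float64(77.901)] foot 12 [array([ 0.617, -0.154]), array([0.031, 0.057]), np.float64(22.601)]
top (0.611, -0.008) cap 146 [array([ 0.611, -0.007]), array([0.025, 0.024]), np.float64(6.675)] foot 507 [array([ 0.614, -0.005]), array([0.072, 0.104]), np.float64(12.332)]
top yellow_post_center [(0.48, array([ 0.5885, -0.137 ,  0.0605]))]
top yellow_post_foot [(0.58, array([ 5.891e-01, -1.392e-01, -5.000e-04]))]
top blue_post_center [(0.71, array([ 0.6142, -0.0044,  0.0718]))]
top blue_post_foot [(0.76, array([ 0.6097, -0.0077,  0.0007]))]
scene (0.583, -0.138) cap 81 [array([ 0.585, -0.137]), array([0.025, 0.025]), np.float64(74.036)] foot 281 [array([ 0.585, -0.138]), array([0.069, 0.068]), np.float64(77.853)]
scene (0.611, -0.008) cap 96 [array([ 0.611, -0.007]), array([0.024, 0.026]), np.float64(9.742)] foot 337 [array([ 0.611, -0.008]), array([0.066, 0.07 ]), np.float64(7.296)]
scene yellow_post_center [(0.95, array([ 0.5915, -0.1398,  0.0722]))]
scene yellow_post_foot [(0.7, array([ 0.5857, -0.1384, -0.0013]))]
scene blue_post_center [(0.85, array([ 0.6124, -0.0082,  0.0656]))]
scene blue_post_foot [(0.7, array([ 0.6148, -0.0062, -0.0022]))]
[]
scene 264 zr [0.0547 0.0815] xmax 0.5017
  seg [ 0.4581 -0.1023  0.0774] [-0.1101 -0.0973]
  seg [ 0.4809 -0.1103  0.0785] [-0.1275 -0.1024]
  seg [ 0.4951 -0.1138  0.0788] [-0.1308 -0.1063]
[(0.87, array([0.4932, 0.0914, 0.0117])), (0.85, array([ 0.425 , -0.0993,  0.0647])), (0.61, array([ 0.6125, -0.0054,  0.0011]))]
```

View pics/scene5.png

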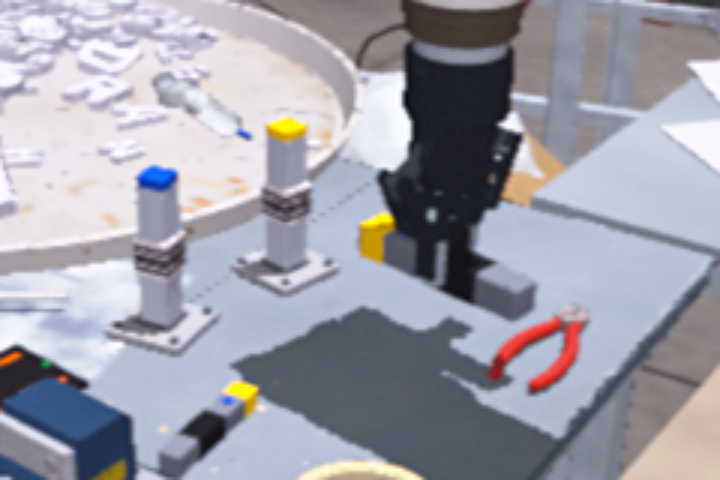

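Scanner held level, nose (375,240) toward the yellow post's label (285,200). A small trim, then hold.

servo_tool:
  moves:
    - [[0, 0, 0], [0, 0.0015, 0.0025], 15]
    - [[0, 0, 0], [0, 0, 0], 15]
    - [[0, 0, 0], [0, 0, 0], 15]
    - [[0, 0, 0], [0, 0, 0], 15]
    - [[0, 0, 0], [0, 0, 0], 15]
    - [[0, 0, 0], [0, 0, 0], 15]
    - [[0, 0, 0], [0, 0, 0], 15]
    - [[0, 0, 0], [0, 0, 0], 15]
    - [[0, 0, 0], [0, 0, 0], 15]
    - [[0, 0, 0], [0, 0, 0], 15]
    - [[0, 0, 0], [0, 0, 0], 15]
    - [[0, 0, 0], [0, 0, 0], 15]

```text
time: 29.75
ee_pos: [0.427, -0.1058, 0.0559]
tcp_rot: [-180.0, -0.0, 168.0]
wrist_force: [-0.4, 0.5, -0.9]
opening: 0.0248
grasp_force: 60.3
```

servo_tool:
  moves:
    - [[0, 0, 0], [0, 0, 0], 15]
    - [[0, 0, 0], [0, 0, 0], 15]
    - [[0, 0, 0], [0, 0, 0], 15]
    - [[0, 0, 0], [0, 0, 0], 15]
    - [[0, 0, 0], [0, 0, 0], 15]
    - [[0, 0, 0], [0, 0, 0], 15]
    - [[0, 0, 0], [0, 0, 0], 15]
    - [[0, 0, 0], [0, 0, 0], 15]
    - [[0, 0, 0], [0, 0, 0], 15]
    - [[0, 0, 0], [0, 0, 0], 15]
    - [[0, 0, 0], [0, 0, 0], 15]
    - [[0, 0, 0], [0, 0, 0], 15]

```text
time: 30.95
ee_pos: [0.427, -0.1058, 0.0559]
tcp_rot: [-180.0, -0.0, 168.0]
wrist_force: [-0.5, -1.1, -1.1]
opening: 0.025
grasp_force: 60.3
```

servo_tool:
  moves:
    - [[0, 0, 0], [0, 0, 0], 15]
    - [[0, 0, 0], [0, 0, 0], 15]
    - [[0, 0, 0], [0, 0, 0], 15]
    - [[0, 0, 0], [0, 0, 0], 15]
    - [[0, 0, 0], [0, 0, 0], 15]
    - [[0, 0, 0], [0, 0, 0], 15]
    - [[0, 0, 0], [0, 0, 0], 15]

```text
time: 31.65
ee_pos: [0.427, -0.1058, 0.0559]
tcp_rot: [-180.0, -0.0, 168.0]
wrist_force: [0.2, -0.2, -1.2]
opening: 0.0246
grasp_force: 60.3
```

```bash
cat > axis.py <<'E'
from h import *
import sys
cx,cy,yaw,zc=map(float,sys.argv[1:5])  # expected scanner centre, yaw of its x, height
f=np.array([np.cos(np.radians(yaw)),np.sin(np.radians(yaw))]); n=np.array([-f[1],f[0]])
for c in("top","scene"):
    p,d,K,R,t=cam(c); W=cloud(d,K,R,t)
    s=(W[...,:2]-[cx,cy])@f; l=(W[...,:2]-[cx,cy])@n; z=W[...,2]
    q=(s<.085)&(abs(l)<.03)&(abs(z-zc)<.025)&((s>.03)|((s<-.04)&(s>-.09)))
    print(c,"n",q.sum())
    if q.sum()<20: continue
    print(" s range",np.percentile(s[q],[1,99]).round(4),"z",np.percentile(z[q],[2,98]).round(4))
    for a,b in((-.085,-.045),(.03,.055),(.055,.08)):
        m=q&(s>a)&(s<b); 
        if m.sum()>10: print("  s",s[m].mean().round(3),"lat",np.percentile(l[m],[2,98]).round(4),"ztop",np.percentile(z[m],96).round(4),"zbot",np.percentile(z[m],3).round(4))
E
python3 to.py; python3 axis.py .4275 -.1057 -12 .066
```

```text
{'time': np.float64(31.65), 'q': array([-1.3909e+01, -9.9120e+00, -2.3710e+01,  7.6233e+01, -3.0000e-03,
       -1.8660e+00]), 'ee_pos': array([ 0.427, -0.106,  0.056]), 'tcp_rot': array([-1.79998e+02, -3.10000e-02,  1.67957e+02]), 'wrist_force': array([ 0.245, -0.17 , -1.194]), 'opening': np.float64(0.025), 'grasp_force': np.float64(60.293)}
top n 0
scene n 501
 s range [-0.0755  0.0735] z [0.0533 0.079 ]
  s -0.063 lat [-0.0106  0.0149] ztop 0.0784 zbot 0.0542
  s 0.043 lat [0.0036 0.0159] ztop 0.0785 zbot 0.054
  s 0.064 lat [-0.0093  0.0158] ztop 0.0791 zbot 0.0525
```

Yellow held ~3.8 s, aligned within about 2 mm and 72 mm from the label. Now blue.

servo_tool:
  moves:
    - [[0, 0, -3], [0.01, 0, 0], 15]
    - [[0, 0, -4], [0.01, 0, 0], 15]
    - [[0, 0, -5], [0, 0, 0], 15]
    - [[0, 0, -5], [0, 0, 0], 15]
    - [[0, 0, -3], [0, 0, 0], 15]
    - [[0, 0, 0], [0, 0, 0], 15]

```text
time: 32.35
ee_pos: [0.4073, -0.1021, 0.0559]
tcp_rot: [180.0, -0.0, -172.0]
wrist_force: [-0.0, -0.8, -1.3]
opening: 0.0248
grasp_force: 60.3
```

```bash
python3 to.py .452 -.0309 .056 180 0 188
```

```text
{'time': np.float64(32.35), 'q': array([-1.4068e+01, -1.2795e+01, -2.6122e+01,  7.6695e+01, -2.0000e-03,
       -2.2066e+01]), 'ee_pos': array([ 0.407, -0.102,  0.056]), 'tcp_rot': array([ 1.79994e+02, -2.20000e-02, -1.72002e+02]), 'wrist_force': array([-0.045, -0.762, -1.288]), 'opening': np.float64(0.025), 'grasp_force': np.float64(60.3)}
shift(tool) [-0.0541  0.0643 -0.0001]
turn(tool) [ 0.01 -0.02 -0.  ] shift in target axes [-0.0541  0.0643 -0.0001]
```

servo_tool:
  moves:
    - [[0, 0, 0], [-0.005, 0.0063, 0], 15]
    - [[0, 0, 0], [-0.012, 0.014, 0], 15]
    - [[0, 0, 0], [-0.015, 0.018, 0], 15]
    - [[0, 0, 0], [-0.012, 0.014, 0], 15]
    - [[0, 0, 0], [-0.007, 0.008, 0], 15]
    - [[0, 0, 0], [-0.003, 0.004, 0], 15]
    - [[0, 0, 0], [0, 0, 0], 15]
    - [[0, 0, 0], [0, 0, 0], 15]

```text
time: 33.15
ee_pos: [0.4517, -0.0312, 0.0558]
tcp_rot: [-180.0, -0.0, -172.1]
wrist_force: [-0.0, 0.2, -1.2]
opening: 0.0248
grasp_force: 60.3
```

```bash
python3 to.py; python3 axis.py .452 -.0309 8 .066; python3 posts2.py | grep 0.611
```

```text
{'time': np.float64(33.15), 'q': array([-3.9500e+00, -8.0690e+00, -2.2110e+01,  7.6005e+01, -1.0000e-02,
       -1.1883e+01]), 'ee_pos': array([ 0.452, -0.031,  0.056]), 'tcp_rot': array([-1.80000e+02, -4.70000e-02, -1.72067e+02]), 'wrist_force': array([-0.01 ,  0.239, -1.161]), 'opening': np.float64(0.025), 'grasp_force': np.float64(60.292)}
top n 0
scene n 606
 s range [-0.0748  0.0742] z [0.0532 0.0791]
  s -0.062 lat [-0.0096  0.0157] ztop 0.0785 zbot 0.0547
  s 0.043 lat [-0.0101  0.0155] ztop 0.079 zbot 0.0537
  s 0.065 lat [-0.0123  0.0159] ztop 0.0788 zbot 0.053
top (0.611, -0.008) cap 13 [array([ 0.622, -0.007]), array([0.02 , 0.003]), np.float64(89.579)] foot 1 [array([0.67 , 0.031]), array([0., 0.]), np.float64(0.0)]
scene (0.611, -0.008) cap 94 [array([ 0.612, -0.006]), array([0.025, 0.029]), np.float64(9.093)] foot 340 [array([ 0.611, -0.006]), array([0.066, 0.067]), np.float64(9.606)]
scene blue_post_foot [(0.6, array([ 0.6117, -0.0037, -0.0007]))]
```

servo_tool:
  moves:
    - [[0, 0, 0], [0, 0, 0], 15]
    - [[0, 0, 0], [0, 0, 0], 15]
    - [[0, 0, 0], [0, 0, 0], 15]
    - [[0, 0, 0], [0, 0, 0], 15]
    - [[0, 0, 0], [0, 0, 0], 15]
    - [[0, 0, 0], [0, 0, 0], 15]
    - [[0, 0, 0], [0, 0, 0], 15]
    - [[0, 0, 0], [0, 0, 0], 15]
    - [[0, 0, 0], [0, 0, 0], 15]
    - [[0, 0, 0], [0, 0, 0], 15]
    - [[0, 0, 0], [0, 0, 0], 15]
    - [[0, 0, 0], [0, 0, 0], 15]

```text
time: 34.95
ee_pos: [0.4519, -0.0309, 0.0558]
tcp_rot: [180.0, -0.0, -172.0]
wrist_force: [0.6, -0.2, -2.0]
opening: 0.025
grasp_force: 60.3
```

servo_tool:
  moves:
    - [[0, 0, 0], [0, 0, 0], 15]
    - [[0, 0, 0], [0, 0, 0], 15]
    - [[0, 0, 0], [0, 0, 0], 15]
    - [[0, 0, 0], [0, 0, 0], 15]
    - [[0, 0, 0], [0, 0, 0], 15]
    - [[0, 0, 0], [0, 0, 0], 15]
    - [[0, 0, 0], [0, 0, 0], 15]
    - [[0, 0, 0], [0, 0, 0], 15]
    - [[0, 0, 0], [0, 0, 0], 15]
    - [[0, 0, 0], [0, 0, 0], 15]
    - [[0, 0, 0], [0, 0, 0], 15]
    - [[0, 0, 0], [0, 0, 0], 15]

```text
time: 36.15
ee_pos: [0.4519, -0.0309, 0.0559]
tcp_rot: [180.0, -0.0, -172.0]
wrist_force: [-0.3, 0.5, -0.6]
opening: 0.0246
grasp_force: 60.3
```

servo_tool:
  moves:
    - [[0, 0, 0], [0, 0, 0], 15]
    - [[0, 0, 0], [0, 0, 0], 15]
    - [[0, 0, 0], [0, 0, 0], 15]
    - [[0, 0, 0], [0, 0, 0], 15]
    - [[0, 0, 0], [0, 0, 0], 15]
    - [[0, 0, 0], [0, 0, 0], 15]
    - [[0, 0, 0], [0, 0, 0], 15]
    - [[0, 0, 0], [0, 0, 0], 15]

```text
time: 36.95
ee_pos: [0.4519, -0.031, 0.0559]
tcp_rot: [180.0, -0.0, -172.0]
wrist_force: [0.6, -0.5, -1.5]
opening: 0.0251
grasp_force: 60.3
```

```bash
python3 to.py .65 .17 .21 180 0 82.4; python3 axis.py .452 -.0309 8 .066
```

```text
{'time': np.float64(36.95), 'q': array([ -3.918,  -8.056, -22.09 ,  75.993,  -0.   , -11.874]), 'ee_pos': array([ 0.452, -0.031,  0.056]), 'tcp_rot': array([ 1.79995e+02, -2.70000e-02, -1.72044e+02]), 'wrist_force': array([ 0.574, -0.468, -1.459]), 'opening': np.float64(0.025), 'grasp_force': np.float64(60.292)}
shift(tool) [-0.2239  0.1716 -0.1542]
turn(tool) [-2.0000e-02 -2.0000e-02  1.0556e+02] shift in target axes [ 0.2254  0.1697 -0.1541]
top n 0
scene n 607
 s range [-0.0743  0.0741] z [0.0528 0.0793]
  s -0.061 lat [-0.0085  0.0155] ztop 0.078 zbot 0.0534
  s 0.043 lat [-0.0085  0.0157] ztop 0.0791 zbot 0.0536
  s 0.065 lat [-0.0108  0.0162] ztop 0.0792 zbot 0.0527
```

servo_tool:
  moves:
    - [[0, 0, 0], [0, 0, -0.01], 15]
    - [[0, 0, 0], [0, 0, -0.025], 15]
    - [[0, 0, 0], [0, 0, -0.035], 15]
    - [[0, 0, 0], [0, 0, -0.035], 15]
    - [[0, 0, 0], [0, 0, -0.03], 15]
    - [[0, 0, 0], [0, 0, -0.019], 15]
    - [[0, 0, 0], [0, 0, 0], 15]
    - [[0, 0, 4], [0, 0, 0], 15]
    - [[0, 0, 7], [0, 0, 0], 15]
    - [[0, 0, 7.25], [0, 0, 0], 15]
    - [[0, 0, 7.25], [0, 0, 0], 15]
    - [[0, 0, 7.25], [0, 0, 0], 15]

```text
time: 38.25
ee_pos: [0.4516, -0.0309, 0.2087]
tcp_rot: [-180.0, -0.1, 154.9]
wrist_force: [0.7, 0.6, -1.2]
opening: 0.025
grasp_force: 60.3
```

servo_tool:
  moves:
    - [[0, 0, 7.25], [0, 0, 0], 15]
    - [[0, 0, 7.25], [0, 0, 0], 15]
    - [[0, 0, 7.25], [0, 0, 0], 15]
    - [[0, 0, 7.25], [0, 0, 0], 15]
    - [[0, 0, 7.25], [0, 0, 0], 15]
    - [[0, 0, 7.25], [0, 0, 0], 15]
    - [[0, 0, 7.25], [0, 0, 0], 15]
    - [[0, 0, 7.25], [0, 0, 0], 15]
    - [[0, 0, 7.25], [0, 0, 0], 15]
    - [[0, 0, 5.5], [0, 0, 0], 15]
    - [[0, 0, 2], [0, 0, 0], 15]
    - [[0, 0, 0], [0, 0, 0], 15]

```text
time: 39.45
ee_pos: [0.4516, -0.0309, 0.2088]
tcp_rot: [-179.9, 0.0, 82.4]
wrist_force: [-1.3, 0.0, -1.8]
opening: 0.0246
grasp_force: 60.3
```

servo_tool:
  moves:
    - [[0, 0, 0], [0.01, 0.008, 0], 15]
    - [[0, 0, 0], [0.022, 0.0165, 0], 15]
    - [[0, 0, 0], [0.025, 0.019, 0], 15]
    - [[0, 0, 0], [0.025, 0.019, 0], 15]
    - [[0, 0, 0], [0.025, 0.019, 0], 15]
    - [[0, 0, 0], [0.025, 0.019, 0], 15]
    - [[0, 0, 0], [0.025, 0.019, 0], 15]
    - [[0, 0, 0], [0.025, 0.019, 0], 15]
    - [[0, 0, 0], [0.022, 0.0165, 0], 15]
    - [[0, 0, 0], [0.015, 0.01, 0], 15]
    - [[0, 0, 0], [0.006, 0.004, 0], 15]
    - [[0, 0, 0], [0, 0, 0], 15]

```text
time: 40.65
ee_pos: [0.6493, 0.1709, 0.2086]
tcp_rot: [-179.9, 0.0, 82.5]
wrist_force: [0.3, 0.2, -1.7]
opening: 0.0247
grasp_force: 60.3
```

```bash
python3 to.py .654 .170 .06 180 0 82.4; python3 axis.py .651 .17 -97.6 .22; python3 - <<'E'
from h import *
for c in("top","scene"):
    p,d,K,R,t=cam(c); cv2.imwrite(f"pics/{c}6.png",cv2.resize(cv2.cvtColor(p[90:250,120:360],cv2.COLOR_RGB2BGR),None,fx=3,fy=3)); print(marks("pad_top",c,R,t))
E
```

```text
{'time': np.float64(40.65), 'q': array([1.47370e+01, 2.23670e+01, 2.82810e+01, 9.60190e+01, 1.60000e-02,
       1.12192e+02]), 'ee_pos': array([0.649, 0.171, 0.209]), 'tcp_rot': array([-1.79897e+02,  2.50000e-02,  8.25460e+01]), 'wrist_force': array([ 0.302,  0.243, -1.652]), 'opening': np.float64(0.025), 'grasp_force': np.float64(60.281)}
shift(tool) [-0.0002  0.0051  0.1486]
turn(tool) [-0.1   0.02  0.15] shift in target axes [-0.0002  0.0048  0.1486]
top n 490
 s range [0.0307 0.0755] z [0.2072 0.2318]
  s 0.043 lat [-0.0167  0.0089] ztop 0.2314 zbot 0.2083
  s 0.066 lat [-0.017   0.0096] ztop 0.2314 zbot 0.2077
scene n 758
 s range [-0.0745  0.0728] z [0.206  0.2317]
  s -0.063 lat [-0.0172  0.007 ] ztop 0.2306 zbot 0.2068
  s 0.043 lat [-0.0175  0.0063] ztop 0.2318 zbot 0.206
  s 0.064 lat [-0.0181  0.0081] ztop 0.2315 zbot 0.2063
[(0.87, array([0.6592, 0.1671, 0.0076]))]
[(0.71, array([0.6549, 0.1705, 0.0021]))]
```

View pics/top6.png

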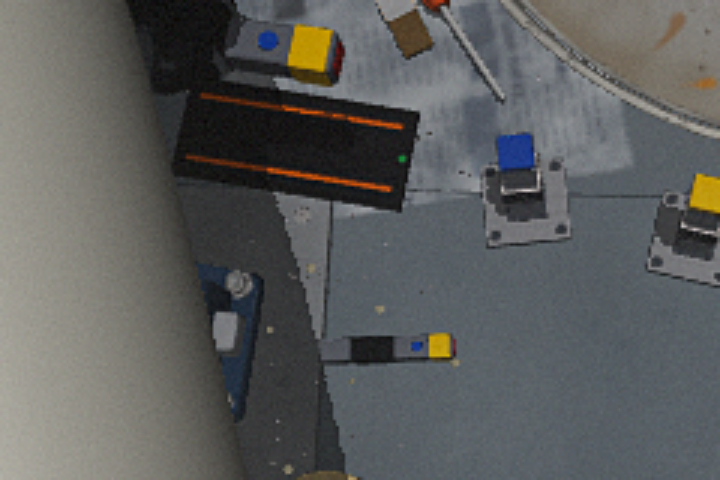

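Pad clear at (296,143) in the crop; centre ≈ (0.654, 0.170). Laying the scanner there.

servo_tool:
  moves:
    - [[-0.1, 0, 0.15], [0, 0.0055, 0.015], 15]
    - [[0, 0, 0], [0, 0, 0.03], 15]
    - [[0, 0, 0], [0, 0, 0.035], 15]
    - [[0, 0, 0], [0, 0, 0.035], 15]
    - [[0, 0, 0], [0, 0, 0.03], 15]
    - [[0, 0, 0], [0, 0, 0.02], 15]
    - [[0, 0, 0], [0, 0, 0.013], 15]
    - [[0, 0, 0], [0, 0, 0.008], 15]
    - [[0, 0, 0], [0, 0, 0.005], 15]
    - [[0, 0, 0], [0, 0, 0.003], 15]
    - [[0, 0, 0], [0, 0, 0], 15]
    - [[0, 0, 0], [0, 0, 0], 15]

```text
time: 42.15
ee_pos: [0.6552, 0.1693, 0.0166]
tcp_rot: [179.9, -0.0, 82.3]
wrist_force: [-0.5, -0.2, -1.2]
opening: 0.0247
grasp_force: 60.3
```

```bash
python3 to.py .655 .170 .011 180 0 82.4; python3 scan.py
```

```text
{'time': np.float64(42.15), 'q': array([ 1.45000e+01,  2.31870e+01,  8.08700e+00,  7.47670e+01,
       -2.70000e-02,  1.12191e+02]), 'ee_pos': array([0.655, 0.169, 0.017]), 'tcp_rot': array([ 1.79867e+02, -2.50000e-02,  8.23100e+01]), 'wrist_force': array([-0.477, -0.19 , -1.186]), 'opening': np.float64(0.025), 'grasp_force': np.float64(60.325)}
shift(tool) [ 0.0007 -0.0003  0.0056]
turn(tool) [ 0.13 -0.03 -0.09] shift in target axes [ 0.0007 -0.0003  0.0056]
top blob [215 123  36  24 509] [array([0.653, 0.132]), array([0.051, 0.077]), np.float64(2.632)] ztop [0.037 0.04 ]
top nose 113 [0.6453 0.1096 0.0376]
top lines 93 [array([0.648, 0.126]), array([0.066, 0.054]), np.float64(82.761)] 0.0057
top [(0.9, array([0.656 , 0.17  , 0.0106]))] [(0.89, array([0.6571, 0.1702, 0.0243])), (0.8, array([0.4973, 0.091 , 0.0069]))]
scene blob [ 169  209   67   43 1135] [array([0.652, 0.169]), array([0.151, 0.052]), np.float64(74.192)] ztop [0.034 0.043]
scene nose 148 [0.6367 0.1128 0.0316]
scene lines 26 [array([0.643, 0.175]), array([0.167, 0.036]), np.float64(64.14)] 0.0065
scene [(0.58, array([0.6564, 0.1709, 0.0066]))] [(0.95, array([0.6559, 0.1729, 0.0221])), (0.56, array([0.498 , 0.0919, 0.0143]))]
```

Lower the last 5 mm, release, and lift away.

servo_tool:
  moves:
    - [[0, 0, 0], [0, 0, 0.002], 15]
    - [[0, 0, 0], [0, 0, 0.002], 15]
    - [[0, 0, 0], [0, 0, 0.001], 15]
    - [[0, 0, 0], [0, 0, 0], 15]
    - [[0, 0, 0], [0, 0, 0], 15]

```text
time: 42.95
ee_pos: [0.6547, 0.1692, 0.0109]
tcp_rot: [179.9, -0.0, 82.3]
wrist_force: [-1.4, -0.4, 2.8]
opening: 0.0249
grasp_force: 60.6
```

servo_tool:
  moves:
    - [[0, 0, 0], [0, 0, 0], 32]
    - [[0, 0, 0], [0, 0, 0], 36]
    - [[0, 0, 0], [0, 0, 0], 60]
    - [[0, 0, 0], [0, 0, 0], 100]
    - [[0, 0, 0], [0, 0, 0], 100]
    - [[0, 0, 0], [0, 0, -0.02], 100]
    - [[0, 0, 0], [0, 0, -0.04], 100]
    - [[0, 0, 0], [0, 0, -0.045], 100]
    - [[0, 0, 0], [0, 0, -0.045], 100]
    - [[0, 0, 0], [0, 0, -0.04], 100]
    - [[0, 0, 0], [-0.015, -0.02, 0], 100]

```text
time: 44.05
ee_pos: [0.6366, 0.1585, 0.2079]
tcp_rot: [179.3, -0.3, 82.3]
wrist_force: [0.2, -0.1, -0.0]
opening: 0.0851
grasp_force: 0.0
```

servo_tool:
  moves:
    - [[0, 0, 0], [-0.02, -0.03, -0.01], 100]
    - [[0, 0, 0], [-0.03, -0.04, 0], 100]
    - [[0, 0, 0], [-0.03, -0.04, 0], 100]
    - [[0, 0, 0], [-0.03, -0.04, 0], 100]
    - [[0, 0, 0], [-0.03, -0.04, 0], 100]
    - [[0, 0, 0], [-0.03, -0.02, 0], 100]
    - [[0, 0, 0], [0, 0, 0], 100]

```text
time: 44.75
ee_pos: [0.3995, 0.0148, 0.2116]
tcp_rot: [179.8, 0.0, 82.2]
wrist_force: [1.1, 0.4, -0.5]
opening: 0.0855
grasp_force: 0.0
```

```bash
python3 to.py; python3 scan.py;python3 posts2.py|grep -v mark; python3 - <<'E'
from h import *
for c in("top","scene"):
    p,d,K,R,t=cam(c); cv2.imwrite(f"pics/{c}7.png",cv2.cvtColor(p,cv2.COLOR_RGB2BGR))
    print(marks("masking_tape",c,R,t)[:1],marks("side_cutters",c,R,t)[:1])
E
```

```text
{'time': np.float64(44.75), 'q': array([ 2.1590e+00, -1.6014e+01, -1.1471e+01,  9.4356e+01, -4.4000e-02,
        9.9964e+01]), 'ee_pos': array([0.4  , 0.015, 0.212]), 'tcp_rot': array([1.79808e+02, 1.10000e-02, 8.21950e+01]), 'wrist_force': array([ 1.056,  0.417, -0.494]), 'opening': np.float64(0.086), 'grasp_force': np.float64(0.0)}
top nose 0 
top lines 85 [array([0.68, 0.18]), array([0.133, 0.004]), np.float64(82.483)] 0.0056
top [(0.55, array([0.657 , 0.1669, 0.0093]))] []
scene blob [183 213  67  40 836] [array([0.623, 0.162]), array([0.15 , 0.031]), np.float64(83.33)] ztop [0.032 0.034]
scene nose 128 [0.6091 0.1036 0.0281]
scene lines 215 [array([0.686, 0.155]), array([0.082, 0.218]), np.float64(21.966)] 0.0064
scene [(0.65, array([0.6564, 0.1677, 0.0078]))] [(0.94, array([0.4958, 0.0904, 0.0148])), (0.8, array([0.6226, 0.1649, 0.0176]))]
top (0.583, -0.138) cap 147 [array([ 0.586, -0.137]), array([0.024, 0.024]), np.float64(76.566)] foot 539 [array([ 0.579, -0.147]), array([0.093, 0.079]), np.float64(74.344)]
top (0.611, -0.008) cap 144 [array([ 0.611, -0.007]), array([0.023,
[... 436 characters left out ...]
([0.026, 0.029]), np.float64(87.349)] foot 287 [array([ 0.586, -0.137]), array([0.065, 0.067]), np.float64(77.954)]
scene (0.611, -0.008) cap 97 [array([ 0.611, -0.006]), array([0.026, 0.027]), np.float64(10.417)] foot 347 [array([ 0.61 , -0.003]), array([0.067, 0.079]), np.float64(11.533)]
scene yellow_post_center [(0.82, array([ 0.5885, -0.1401,  0.0751]))]
scene yellow_post_foot [(0.68, array([ 0.5904, -0.1366,  0.0016]))]
scene blue_post_center [(0.67, array([ 0.6138, -0.0085,  0.0682]))]
scene blue_post_foot [(0.83, array([ 0.6123, -0.0046, -0.0023]))]
[] [(0.9, array([ 0.3524, -0.143 , -0.0063]))]
[(0.83, array([ 0.356 ,  0.1263, -0.0019]))] [(0.63, array([ 0.3583, -0.1404, -0.0045]))]
```

View pics/top7.png

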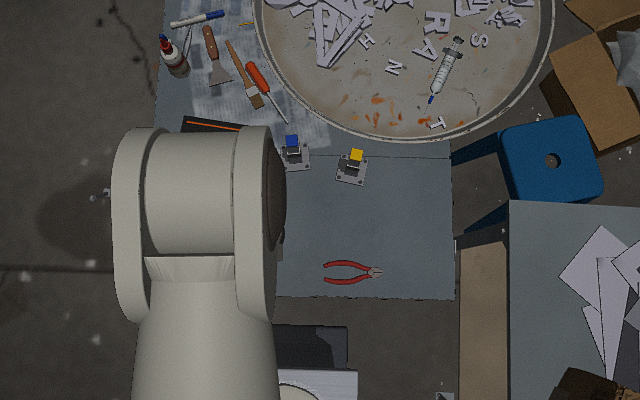

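The scanner now lies at about (0.623, 0.162), 3 cm aside of where I released it, so it got knocked. I'll go back, pick it up and re-lay it.

servo_tool:
  moves:
    - [[0, 0, 0], [0.02, 0.022, 0], 100]
    - [[0, 0, 0], [0.03, 0.035, 0], 100]
    - [[0, 0, 0], [0.03, 0.035, 0], 100]
    - [[0, 0, 0], [0.03, 0.035, 0], 100]
    - [[0, 0, 0], [0.03, 0.035, 0], 100]
    - [[0, 0, 0], [0.025, 0.03, -0.015], 100]
    - [[0, 0, 0], [0.01, 0.012, 0], 100]
    - [[0, 0, 0], [0, 0, 0], 100]
    - [[0, 0, 0], [0, 0, 0], 100]

```text
time: 46.75
ee_pos: [0.6271, 0.1626, 0.225]
tcp_rot: [-180.0, 0.0, 82.3]
wrist_force: [-0.7, -0.6, -0.2]
opening: 0.0853
grasp_force: 0.0
```

```bash
python3 to.py .6235 .162 .011 180 0 83; python3 scan.py
```

```text
{'time': np.float64(46.75), 'q': array([ 1.45550e+01,  1.90410e+01,  2.58340e+01,  9.68070e+01,
       -3.30000e-02,  1.12237e+02]), 'ee_pos': array([0.627, 0.163, 0.225]), 'tcp_rot': array([-1.79999e+02,  3.60000e-02,  8.23170e+01]), 'wrist_force': array([-0.652, -0.649, -0.157]), 'opening': np.float64(0.085), 'grasp_force': np.float64(0.0)}
shift(tool) [-0.001  -0.0035  0.214 ]
turn(tool) [-0.    0.04 -0.68] shift in target axes [-0.0011 -0.0035  0.214 ]
top blob [186 137  68  23 899] [array([0.623, 0.161]), array([0.15 , 0.029]), np.float64(82.285)] ztop [0.031 0.034]
top nose 117 [0.615  0.1019 0.0323]
top lines 65 [array([0.675, 0.138]), array([0.094, 0.005]), np.float64(83.141)] 0.0054
top [(0.65, array([0.6566, 0.1706, 0.0071]))] [(0.92, array([0.4944, 0.0897, 0.0054])), (0.78, array([0.629 , 0.162 , 0.0171]))]
scene blob [183 213  67  40 836] [array([0.623, 0.162]), array([0.151, 0.03 ]), np.float64(82.624)] ztop [0.032 0.034]
scene nose 126 [0.6093 0.1036 0.0285]
scene lines 153 [array([0.69 , 0.142]), array([0.083, 0.188]), np.float64(23.466)] 0.0065
scene [(0.88, array([0.6569, 0.1715, 0.0049]))] [(0.74, array([0.4986, 0.0934, 0.0135])), (0.71, array([0.6245, 0.1636, 0.0167]))]
```

servo_tool:
  moves:
    - [[0, 0, 0], [-0.001, -0.0032, 0.03], 100]
    - [[0, 0, 0], [0, 0, 0.04], 100]
    - [[0, 0, 0], [0, 0, 0.04], 100]
    - [[0, 0, 0], [0, 0, 0.04], 100]
    - [[0, 0, 0], [0, 0, 0.03], 100]
    - [[0, 0, 0], [0, 0, 0.023], 100]
    - [[0, 0, 0], [0, 0, 0.01], 100]
    - [[0, 0, 0], [0, 0, 0], 100]
    - [[0, 0, 0], [0, 0, 0], 100]

```text
time: 47.95
ee_pos: [0.6249, 0.1622, 0.0142]
tcp_rot: [179.8, -0.0, 82.3]
wrist_force: [0.6, 0.1, 0.1]
opening: 0.0857
grasp_force: 0.0
```

servo_tool:
  moves:
    - [[0, 0, 0], [0, 0, 0], 60]
    - [[0, 0, 0], [0, 0, 0], 45]
    - [[0, 0, 0], [0, 0, 0], 30]
    - [[0, 0, 0], [0, 0, 0], 15]
    - [[0, 0, 0], [0, 0, 0], 15]
    - [[0, 0, 0], [0, 0, 0], 15]
    - [[0, 0, 0], [0, 0, 0], 15]
    - [[0, 0, 0], [0, 0, 0], 15]

```text
time: 48.75
ee_pos: [0.6247, 0.1623, 0.0133]
tcp_rot: [179.9, -0.0, 82.3]
wrist_force: [0.1, 0.1, 5.5]
opening: 0.0246
grasp_force: 61.0
```

servo_tool:
  moves:
    - [[0, 0, 0], [0, 0, -0.01], 15]
    - [[0, 0, 0], [0, 0, -0.015], 15]
    - [[0, 0, 0], [0, 0, -0.015], 15]
    - [[0, 0, 0], [0, 0, 0], 15]
    - [[0, 0, 0], [0, 0, 0], 15]
    - [[0, 0, 0], [0, 0, 0], 15]

```text
time: 49.35
ee_pos: [0.624, 0.1621, 0.0522]
tcp_rot: [180.0, 0.0, 82.3]
wrist_force: [0.2, -0.6, -2.0]
opening: 0.0246
grasp_force: 60.3
```

```bash
python3 to.py .655 .1695 .011 180 0 82.4; python3 axis.py .6235 .162 -97.6 .06
```

```text
{'time': np.float64(49.35), 'q': array([ 1.45750e+01,  1.80800e+01,  5.48400e+00,  7.73850e+01,
       -2.80000e-02,  1.12268e+02]), 'ee_pos': array([0.624, 0.162, 0.052]), 'tcp_rot': array([1.79972e+02, 1.80000e-02, 8.23070e+01]), 'wrist_force': array([ 0.212, -0.623, -1.985]), 'opening': np.float64(0.025), 'grasp_force': np.float64(60.271)}
shift(tool) [0.0115 0.0297 0.0412]
turn(tool) [ 0.03  0.02 -0.09] shift in target axes [0.0114 0.0298 0.0412]
top n 326
 s range [0.0308 0.076 ] z [0.049  0.0737]
  s 0.043 lat [-0.0147  0.0112] ztop 0.0733 zbot 0.0513
  s 0.067 lat [-0.0151  0.0114] ztop 0.0732 zbot 0.0496
scene n 641
 s range [-0.0748  0.0745] z [0.0466 0.0724]
  s -0.063 lat [-0.0151  0.0101] ztop 0.0717 zbot 0.0479
  s 0.043 lat [-0.0154  0.0015] ztop 0.0723 zbot 0.0469
  s 0.065 lat [-0.0157  0.0096] ztop 0.0723 zbot 0.0466
```

servo_tool:
  moves:
    - [[0, 0, 0], [0.003, 0.0077, 0], 15]
    - [[0, 0, 0], [0.005, 0.012, 0], 15]
    - [[0, 0, 0], [0.0035, 0.01, 0], 15]
    - [[0, 0, 0], [0, 0, 0.008], 15]
    - [[0, 0, 0], [0, 0, 0.01], 15]
    - [[0, 0, 0], [0, 0, 0.009], 15]
    - [[0, 0, 0], [0, 0, 0.005], 15]
    - [[0, 0, 0], [0, 0, 0.004], 15]
    - [[0, 0, 0], [0, 0, 0.002], 15]
    - [[0, 0, 0], [0, 0, 0.001], 15]
    - [[0, 0, 0], [0, 0, 0], 15]
    - [[0, 0, 0], [0, 0, 0], 15]

```text
time: 50.65
ee_pos: [0.6555, 0.1697, 0.0142]
tcp_rot: [179.9, -0.0, 82.3]
wrist_force: [-0.0, -0.6, -1.9]
opening: 0.0248
grasp_force: 60.2
```

```bash
python3 to.py .655 .1695 .0133 180 0 82.4; python3 scan.py | grep nose
```

```text
{'time': np.float64(50.65), 'q': array([ 1.45230e+01,  2.33410e+01,  8.02100e+00,  7.45800e+01,
       -2.70000e-02,  1.12215e+02]), 'ee_pos': array([0.655, 0.17 , 0.014]), 'tcp_rot': array([ 1.79897e+02, -1.30000e-02,  8.23080e+01]), 'wrist_force': array([-0.04 , -0.614, -1.887]), 'opening': np.float64(0.025), 'grasp_force': np.float64(60.234)}
shift(tool) [-0.0002 -0.0005  0.0009]
turn(tool) [ 0.1  -0.01 -0.09] shift in target axes [-0.0002 -0.0005  0.0009]
top nose 115 [0.6455 0.1097 0.0329]
scene nose 139 [0.6379 0.1126 0.0275]
```

servo_tool:
  moves:
    - [[0, 0, 0], [0, 0, 0.001], 15]
    - [[0, 0, 0], [0, 0, 0], 15]
    - [[0, 0, 0], [0, 0, 0], 35]
    - [[0, 0, 0], [0, 0, 0], 60]
    - [[0, 0, 0], [0, 0, 0], 100]
    - [[0, 0, 0], [0, 0, 0], 100]
    - [[0, 0, 0], [0, 0, 0], 100]
    - [[0, 0, 0], [0, 0, -0.01], 100]
    - [[0, 0, 0], [0, 0, -0.03], 100]
    - [[0, 0, 0], [0, 0, -0.04], 100]
    - [[0, 0, 0], [0, 0, -0.04], 100]
    - [[0, 0, 0], [0, 0, -0.04], 100]

```text
time: 52.15
ee_pos: [0.6549, 0.1696, 0.1753]
tcp_rot: [179.9, -0.0, 82.3]
wrist_force: [1.9, 0.6, 0.2]
opening: 0.0857
grasp_force: 0.0
```

servo_tool:
  moves:
    - [[0, 0, 0], [0, 0, -0.04], 100]
    - [[0, 0, 0], [0, 0, -0.02], 100]
    - [[0, 0, 0], [0, 0, 0], 100]
    - [[0, 0, 0], [0, 0, 0], 100]

```text
time: 52.55
ee_pos: [0.6552, 0.1697, 0.2331]
tcp_rot: [179.9, -0.0, 82.3]
wrist_force: [-0.1, -0.2, -1.6]
opening: 0.0856
grasp_force: 0.0
```

```bash
python3 to.py; python3 scan.py;  python3 posts2.py|grep cap; python3 - <<'E'
from h import *
p,d,K,R,t=cam("top"); cv2.imwrite("pics/top8.png",cv2.resize(cv2.cvtColor(p[90:300,120:400],cv2.COLOR_RGB2BGR),None,fx=2.8,fy=2.8))
E
```

```text
{'time': np.float64(52.55), 'q': array([ 1.45290e+01,  2.37890e+01,  3.29260e+01,  9.90210e+01,
       -2.60000e-02,  1.12223e+02]), 'ee_pos': array([0.655, 0.17 , 0.233]), 'tcp_rot': array([ 1.79883e+02, -2.00000e-02,  8.23060e+01]), 'wrist_force': array([-0.081, -0.246, -1.588]), 'opening': np.float64(0.086), 'grasp_force': np.float64(0.0)}
top blob [183 124  69  23 898] [array([0.654, 0.169]), array([0.15 , 0.028]), np.float64(81.959)] ztop [0.031 0.034]
top nose 113 [0.6456 0.1096 0.0319]
top lines 134 [array([0.65 , 0.142]), array([0.097, 0.055]), np.float64(82.911)] 0.0059
top [(0.71, array([0.655 , 0.1726, 0.0096]))] [(0.62, array([0.6577, 0.1678, 0.0175])), (0.58, array([0.4945, 0.0908, 0.0087]))]
scene blob [ 169  211   67   41 1066] [array([0.653, 0.169]), array([0.153, 0.032]), np.float64(81.007)] ztop [0.03  0.034]
scene nose 141 [0.6392 0.1115 0.0267]
scene lines 53 [array([0.67 , 0.135]), array([0.127, 0.185]), np.float64(23.287)] 0.0068
scene [(0.96, array([0.6568, 0.1727, 0.0059]))] [(0.91, array([0.6553, 0.1727, 0.0174])), (0.71, array([0.4942, 0.0888, 0.0137]))]
top (0.583, -0.138) cap 148 [array([ 0.586, -0.138]), array([0.024, 0.025]), np.float64(77.506)] foot 529 [array([ 0.582, -0.134]), array([0.114, 0.084]), np.float64(2.768)]
top (0.611, -0.008) cap 145 [array([ 0.611, -0.008]), array([0.025, 0.024]), np.float64(8.382)] foot 525 [array([ 0.602, -0.01 ]), array([0.083, 0.092]), np.float64(83.143)]
scene (0.583, -0.138) cap 82 [array([ 0.585, -0.136]), array([0.027, 0.024]), np.float64(71.116)] foot 278 [array([ 0.586, -0.137]), array([0.065, 0.068]), np.float64(79.678)]
scene (0.611, -0.008) cap 94 [array([ 0.613, -0.007]), array([0.027, 0.028]), np.float64(4.424)] foot 345 [array([ 0.611, -0.007]), array([0.065, 0.067]), np.float64(8.228)]
```

View pics/top8.png

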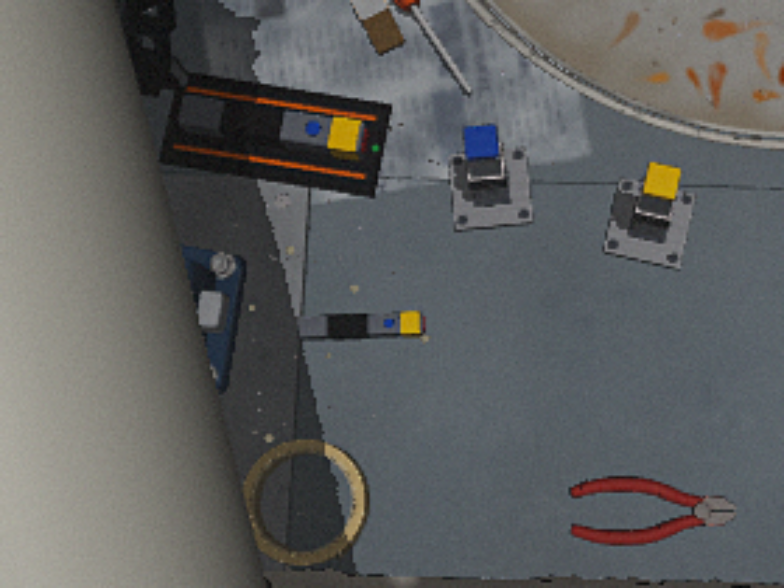

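The scanner lies centred between the pad's orange lines, around (270,128). Both posts stand, at caps (480,140) and (662,180). The tape roll and cutters are where they started, and the arm is clear. Handing in.

```bash
python3 -c "
from workcell import *
print(job_done())"
```

```text
the job is handed in; nothing more can be done
None
```

The job is handed in at about 53 s: the yellow and blue posts stand upright (no red post present), both labels were scanned yellow then blue for over 3 s each from about 72 mm, and the scanner lies centred on its pad after I re-laid it once because it had moved 3 cm, with the tape and cutters left in place.

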